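Set out the printing place round the carved block

TASK

Set out the printing place round the carved lino block, everything standing upright: stand the pigment jar halfway between the block and the green tin, in line with them, and the mixing cup, mouth up, on the middle of the jar's lid; stand the ink carton halfway between the block and the white box, in line with them; and stand the black self-inking stamp behind the block (on the side away from you), centred on the block's far edge with a gap of 40 mm, its long side parallel to that edge. Leave the pencil and the eraser where they lie.

Things in the scene. Friction and masses are not known exactly. Their poses are not given: they have to be found in the camera images.
- carved_block: carved lino block, blue-green with black ink, 99 (x) x 102 (y) x 5 mm, lying flat, fixed to the desk. Origin: centre of its underside. Its x axis points away from the robot (within 0.2 rad), y to the left, z up; its far edge is at x = +50 mm.
- green_tin: closed green hinged tin, fixed, 67 (x) x 99 (y) x 21 mm, its long side pointing roughly away from the robot. Origin: centre of its underside. Beside the block, centre about 260 mm from the block's centre; to the left or to the right of it (changes from start to start), the white box being on the other side.
- card_box: plain white card box, fixed, 65 (x) x 85 (y) x 55 mm high. Origin: centre of its underside. Centre about 260 mm from the block's centre, on the side oppopoint to the tin. Halfway is meant from centre to centre (about 130 mm from the block's centre).
- pigment_jar: round glass pigment jar with flat wooden lid, 59 mm diameter, 88 mm high, about 0.11 kg; grasp the body (below 70 mm) from above. Stands upright in the back row; display cabinets taller than the gripper stand 80 mm behind that row, so close the fingers left-right there, not front-back. Origin: centre of its underside, z up.
- cup: small white mixing cup, open at the top, rim 44 mm outside, foot 32 mm, 32 mm high, 30 g. Stands mouth up in the back row; grasp it across the outside from above. Origin: centre of its underside, z up.
- carton: upright ink carton, red and white, 26 (x) x 42 (y) x 88 mm high, 70 g; grasp across the 26 mm (its x axis, which points left-right within 0.5 rad at the start). Stands in the back row. Origin: centre of its underside, z up.
- stamp: black self-inking stamp, upright, foot 29 (x) x 44 (y) mm, 68 mm high, about 50 g; its bar handle on top is 22 (x) x 44 (y) mm, from 52 to 68 mm up: grasp across its x axis (left-right within 0.5 rad at the start). Stands in the back row. Origin: centre of its underside, z up. With its foot's long side parallel to the block's far edge and a 40 mm gap, its centre is 105 mm from the block's centre.
- rubber: eraser in a blue sleeve, 21 x 42 x 13 mm, lying in the back row as a bystander, loose. Origin: centre of its underside.
- red_pencil: red pencil, 7 x 158 x 6 mm, lying in the back row as a bystander, loose, pointing roughly away from the robot. Origin: centre of its underside.
Not all that is in view belongs to the job. Of the things shaped like the stamp, the black one is meant.

How it is judged:
By the outcome, as a careful person would: the job done as asked, in the order asked, and still so for the second after the job is handed in, with the robot touching nothing.
It also fails if it takes over 120 s, if anything falls off the work surface, if the arm or the gripper's body presses on something with over 40 N, if the wrist force passes 120 N, or if a joint passes its speed limit or range.

ROBOT

A 6-joint arm with a two-finger parallel gripper is mounted at the origin on a cart in front of the work surface, level with it; the furniture and walls round the work are solid. World frame = base frame: x ahead of the robot, y to its left, z up, the work surface at z = 0. Lengths are in mm, angles in rad, forces in N, time in s.
With the tool pointing down it reaches from about 350 to 925 mm from the base axis. Payload 6.4 kg.
Tool frame: the origin (TCP) lies midway between the tips of the shut fingers; the grasp point (between the pads) lies bot.grip_depth behind it (bot.grip_depth is the distance from the TCP to the grasp point, in mm); z points along the fingers, y is the line along which they close (so a half turn about z gives the same grasp; the last joint's range is limited). The gripper opens to 94 mm and grips with 3 to 60 N. Pads are 16 mm wide; open, the fingers measure 119 mm over their backs; the gripper's body (75 mm by 177 mm) begins 78 mm behind the grasp point.
Start: joints at [-1.346, 0.245, 1.558, -0, 1.339, -0.174], TCP at [252.409, -599.002, 205.455] pointing down, gripper open.
Joint ranges: [-3.13, 3.13], [-1.02, 2.26], [0.13, 2.54], [-0.95, 4.09], [0.21, 2.88], [-2.74, 2.74]. Speed limits (rad/s): [2.57, 2.57, 3.14, 3.14, 3.14, 3.14].

INTERFACE

Orientations are given as a unit quaternion [x, y, z, w].
In Python, from plant import bot gives the robot as it stands.
- The arm moves only by the shell command python3 -m jog 'ROWS' [FORCE]. ROWS is a JSON object whose one key "commands" holds a list of rows, each an object of numbers: "tx", "ty", "tz": the shift along the tool's x, y, z in mm; "wx", "wy", "wz": the turn, a rotation vector about the tool's x, y, z in rad; "claw": the opening, from -1 (shut) to 1 (fully open). A call has 1 to 12 rows; each row is the pose to reach, as a shift and turn from the pose commanded when the call began, along the tool's axes at that moment; what a row does not reach only later rows make up. A row lasts 1/10 s, in which the tool goes at most 50 mm and 8.59 degrees, less where a joint would pass 70% of its speed; a pose out of reach is approached as far as the arm can. A call with a gripper value outside its range is refused whole. The fingers move at their own pace and stop on an object; FORCE is the grip in N (left out, the last holds). Time passes only in rows, so rows that repeat a pose let the fingers close. It gives the time, the measured TCP pose, the force, the opening and the grip force at its end, in the units of the state.
- bot.get_state(): the state, without advancing time (a new reading comes with each control period).
- bot.read_camera(name): name is "scene" or "top" or "wrist"; returns a dict with "image" (480x640x3 uint8, red, green, blue), "fov_y" (degrees; the focal length in pixels is half the picture's height over the tangent of half this angle, whatever the lens; pixels are square), "cx", "cy" (the principal point, pixels), "xyz" and "rotation" of the camera in the world. Camera axes: x right, y down, z forward; pixel columns grow to the right and rows downward; lengths in mm; the calibration is good to about 2 mm. A picture is of the moment at which its call begins. There is no depth.
- bot.hand_in(): hands the job in; it is judged then, once.
The state is a dict: "time_s": time; "qpos": joint angles; "joint_vel": joint speeds; "effort": joint torques, N m; "tcp_pos": TCP position; "orientation": TCP orientation; "ft_force": force on the tool from outside, world axes, zero at the start; "torque": the same for the moment, N m; "grip_width": opening from 0.0 (shut) to 1.0 (fully open); "grip_force": force on a finger pad.
Only numpy, scipy, OpenCV 4.12 (cv2) and the standard library are available. Lean on these libraries where they do the work, as an engineer would, in place of code of your own. Each camera call takes 0.05 s, during which the arm holds its last target. There are 200 camera calls.

## Working session

There is one attempt and no reset: what is moved stays moved. The work goes in short steps, Python scripts to look and compute and a shell command to move; the robot and the scene stay as the last step left them, time stands still between calls to the robot, and variables do not carry over. Pictures are saved under pics/ and viewed, at most 14 in all, crops included, and the job is handed in when it is done.

```bash
mkdir -p pics; ls; python3 - <<'E'
from plant import bot
import cv2,numpy as np
print(bot.grip_depth); s=bot.get_state(); print(s)
for n in ("scene","top"):
    c=bot.read_camera(n); cv2.imwrite(f"pics/{n}0.png",c["image"][:,:,::-1]); 
    print(n,c["fov_y"],c["cx"],c["cy"],c["xyz"],np.array(c["rotation"]).round(4).tolist())
E
```

```text
pics
18.8
{'time_s': 0.0, 'qpos': array([-1.34610333e+00,  2.45789550e-01,  1.55898083e+00, -1.03702154e-05,
        1.33871233e+00, -1.74108419e-01]), 'joint_vel': array([ 0.00103475,  0.00174586,  0.00039174, -0.00117272,  0.00126356,
        0.0019357 ]), 'effort': array([ 5.94769645e-04, -4.15836096e+01, -3.14598513e+01,  6.85327244e-02,
        3.33159906e-02, -1.56436545e-04]), 'tcp_pos': array([ 252.26771772, -598.40635463,  204.37889621]), 'orientation': array([ 9.80184788e-01,  1.98083036e-01, -2.89427460e-05, -9.44599121e-04]), 'ft_force': array([-0.05719123,  0.32103875, -0.85164706]), 'torque': array([-0.02903641, -0.01174145, -0.07317331]), 'grip_force': 0.0, 'grip_width': 1.0014491492329296}
scene 53.39465416180392 314.8733516415336 233.80994254955644 [-272.97970464  545.16017798  432.66045313] [-0.3906, 0.7285, -0.4996, 0.2592]
top 46.07963579440403 318.70816664198554 236.3386986770278 [ 446.84778028   -2.70746191 1073.72943126] [-0.6985, 0.7149, -0.025, 0.0165]
```

View pics/scene0.png

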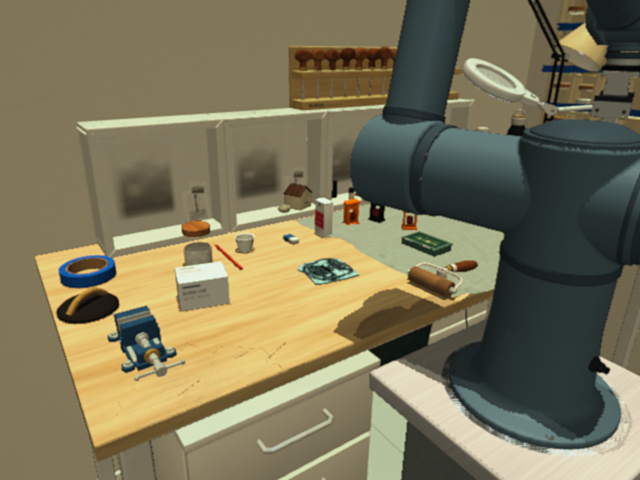

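View pics/top0.png

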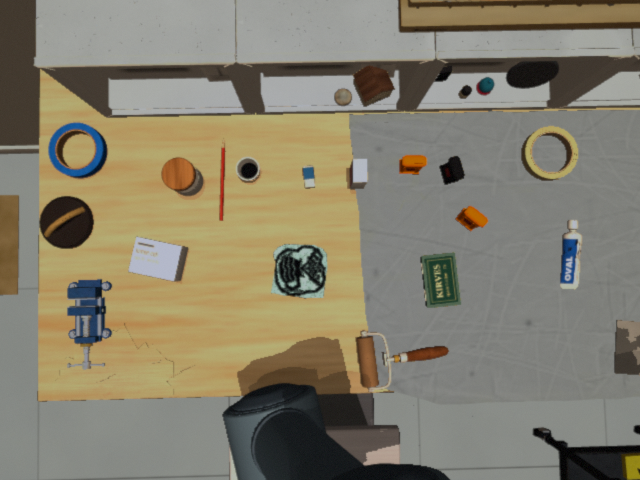

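```bash
cat > h.py <<'E'
from plant import bot
import cv2,numpy as np
from scipy.spatial.transform import Rotation as R
def cast(c,uv,z):
    f=240/np.tan(np.radians(c["fov_y"]/2)); uv=np.atleast_2d(uv).astype(float)
    d=np.c_[(uv[:,0]-c["cx"])/f,(uv[:,1]-c["cy"])/f,np.ones(len(uv))]
    q=np.array(c["rotation"]); r=R.from_quat(q) if q.size==4 else R.from_matrix(q)
    d=r.apply(d); o=np.array(c["xyz"])
    return (o+d*((z-o[2])/d[:,2])[:,None])[:,:2]
def big(mask,roi=None,close=3):
    m=mask.astype(np.uint8)
    if roi: 
        k=np.zeros_like(m); x0,y0,x1,y1=roi; k[y0:y1,x0:x1]=1; m=m&k
    m=cv2.morphologyEx(m,cv2.MORPH_CLOSE,np.ones((close,close),np.uint8))
    cs=cv2.findContours(m,cv2.RETR_EXTERNAL,cv2.CHAIN_APPROX_NONE)[0]
    return max(cs,key=cv2.contourArea)[:,0,:]
def rect(c,cnt,z):
    """min-area rectangle in world mm: centre, sizes, angle of the first size (rad)"""
    p=cast(c,cnt,z).astype(np.float32); (x,y),(w,h),a=cv2.minAreaRect(p)
    return np.round([x,y,w,h,np.radians(a)],3)
E
python3 - <<'E'
from h import *
im=cv2.imread("pics/top0.png"); hsv=cv2.cvtColor(im,cv2.COLOR_BGR2HSV)
for u,v in [(300,245),(280,290),(425,270),(440,260),(157,255),(180,173),(170,165),(250,225),(248,160),(360,166),(360,180),(452,165),(450,180),(395,200),(222,200),(308,182),(193,188)]: print((u,v),hsv[v,u],end=' ')
cr=np.hstack([cv2.resize(im[140:240,395:495],(400,400),interpolation=cv2.INTER_CUBIC),cv2.resize(im[140:240,330:430],(400,400),interpolation=cv2.INTER_CUBIC)])
cv2.imwrite("pics/crop1.png",cr)
E
```

```text
(300, 245) [ 66  33 153] (280, 290) [78 39 79] (425, 270) [60 53 97] (440, 260) [65 96 64] (157, 255) [ 41  11 182] (180, 173) [ 13 189 165] (170, 165) [ 13 191 160] (250, 225) [ 24  99 180] (248, 160) [15 62 90] (360, 166) [110  20 194] (360, 180) [111  21 195] (452, 165) [20 36 21] (450, 180) [15 85  6] (395, 200) [ 40   6 131] (222, 200) [  3 215 129] (308, 182) [ 55   8 185] (193, 188) [ 17  71 101]
```

View pics/crop1.png

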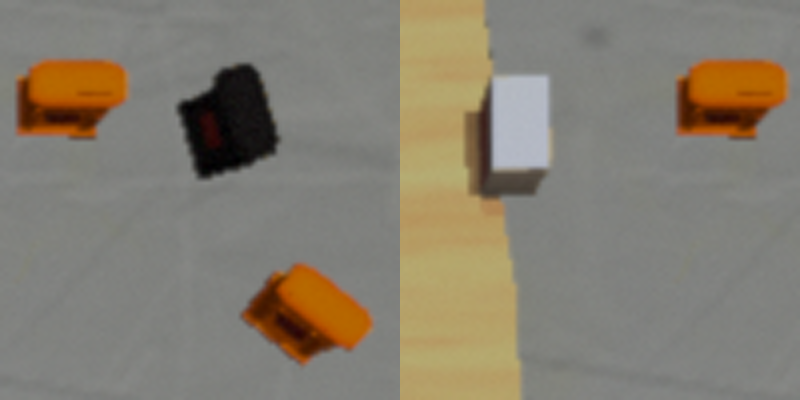

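```bash
cat > top.py <<'E'
from h import *
import sys
c=bot.read_camera("top"); im=cv2.cvtColor(c["image"],cv2.COLOR_RGB2BGR); cv2.imwrite(f"pics/{sys.argv[1]}.png",im)
H,S,V=[a.astype(int) for a in cv2.split(cv2.cvtColor(im,cv2.COLOR_BGR2HSV))]
def show(n,m,roi,z,close=3):
    k=big(m,roi,close); print(n,"px",k.mean(0).round(0),"rect",rect(c,k,z))
show("block",(S<80)|(H>50),(265,235,335,305),5,9)
show("tin",((H>45)&(H<90)&(S>40)),(410,240,470,315),21,5)
show("box",(S<45)&(V>165),(120,230,195,290),55)
show("jar",(H<16)&(S>150),(155,150,200,200),88,5)
show("cup",(S<85),(232,152,264,186),32,5)
show("carton",(V>180)&(S<40),(350,150,372,192),88)
show("stamp",(V<60),(438,150,468,190),68)
show("rubber",(S<60)|(H>80),(298,160,320,192),13)
show("pencil",(H<8)&(S>150),(212,130,234,225),6)
show("or1",(H<14)&(S>180),(398,150,430,180),68)
show("or2",(H<14)&(S>180),(455,200,490,235),68)
E
python3 top.py top1
```

```text
block px [299. 272.] rect [446.004  21.671 103.726 100.031   1.495]
tin px [441. 280.] rect [ 4.22602e+02 -2.40900e+02  9.65480e+01  6.39440e+01  8.30000e-02]
box px [155. 258.] rect [473.732 280.785  83.947  64.194   1.339]
jar px [178. 174.] rect [619.994 228.498  57.921  56.674   1.55 ]
cup px [247. 168.] rect [638.308 114.474  44.586  45.07    1.553]
carton px [360. 170.] rect [620.189 -90.747  21.206  39.259   1.544]
stamp px [452. 170.] rect [ 6.21227e+02 -2.57564e+02  4.38500e+01  3.86470e+01  2.41000e-01]
rubber px [309. 176.] rect [6.24008e+02 5.26000e-01 2.08340e+01 3.82030e+01 1.54900e+00]
pencil px [222. 184.] rect [614.609 165.639   5.763 136.152   1.529]
or1 px [409. 168.] rect [ 624.39  -181.73    41.078   21.525    1.268]
or2 px [467. 220.] rect [ 526.884 -281.514   40.396   21.819    0.754]
```

```bash
cat > go.py <<'E'
from h import *
import sys
x,y,z,a=map(float,sys.argv[1:5]); s=bot.get_state(); r=R.from_quat(s["orientation"])
t=R.from_euler("ZX",[a,np.pi]); d=r.inv().apply(np.array([x,y,z])-s["tcp_pos"]); w=(r.inv()*t).as_rotvec()
print("t",d.round(1),"w",w.round(3),"rows>=",np.linalg.norm(d)/50,np.linalg.norm(w)/.15,"now",s["tcp_pos"].round(1),"yaw",np.arctan2(*r.apply([1,0,0])[1::-1]).round(3),"t",s["time_s"],"g",s["grip_width"])
E
python3 go.py 440 0 300 0
```

```text
t [ 405.4 -478.8  -94.6] w [-0.001  0.     0.399] rows>= 12.690038656267378 2.6585043917785414 now [ 252.3 -598.6  204.6] yaw 0.399 t 0.15 g 0.9986658889457639
```

```bash
python3 -m jog '{"commands":[{"tx":100,"ty":-120,"tz":-95,"wz":0.1,"claw":0.8},{"tx":100,"ty":-120,"tz":-95,"wz":0.2,"claw":0.8},{"tx":100,"ty":-120,"tz":-95,"wz":0.3,"claw":0.8},{"tx":100,"ty":-120,"tz":-95,"wz":0.4,"claw":0.8},{"tx":405,"ty":-480,"tz":-95,"wz":0.4,"claw":0.8},{"tx":405,"ty":-480,"tz":-95,"wz":0.4,"claw":0.8},{"tx":405,"ty":-480,"tz":-95,"wz":0.4,"claw":0.8},{"tx":405,"ty":-480,"tz":-95,"wz":0.4,"claw":0.8},{"tx":405,"ty":-480,"tz":-95,"wz":0.4,"claw":0.8},{"tx":405,"ty":-480,"tz":-95,"wz":0.4,"claw":0.8},{"tx":405,"ty":-480,"tz":-95,"wz":0.4,"claw":0.8},{"tx":405,"ty":-480,"tz":-95,"wz":0.4,"claw":0.8}]}' 30; python3 - <<'E'
from h import *
c=bot.read_camera("wrist"); cv2.imwrite("pics/w1.png",c["image"][:,:,::-1]); print(c["fov_y"],c["cx"],c["cy"],c["xyz"],c["rotation"],bot.get_state()["tcp_pos"])
E
```

```text
61.820436415516205 320.117716873072 235.7403502404494 [ 315.64108905 -571.94354745  384.14639757] [ 0.82729462 -0.54912747 -0.06610836  0.09834799] [ 252.3477462  -598.63467461  204.79182031]invalid input
```

View pics/w1.png

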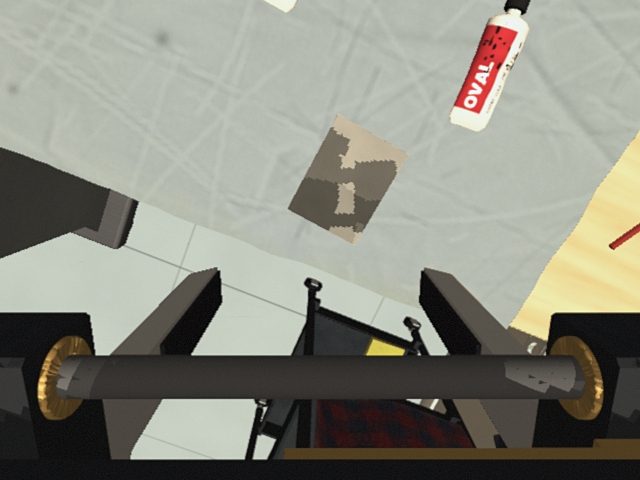

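```bash
python3 -m jog '{"commands":[{"tx":0,"ty":0,"tz":-95,"wx":0,"wy":0,"wz":0.15,"claw":0.8},{"tx":0,"ty":0,"tz":-95,"wx":0,"wy":0,"wz":0.3,"claw":0.8},{"tx":0,"ty":0,"tz":-95,"wx":0,"wy":0,"wz":0.4,"claw":0.8}]}' 30; python3 go.py 440 0 300 0
```

```text
time_s: 0.5
tcp_pos: [253.2, -602.0, 309.1]
orientation: [1.0, -0.003, 0.002, 0.006]
ft_force: [0.0, -1.4, 0.9]
grip_width: 0.9
grip_force: 0.0
t [ 183.2 -603.2    1.9] w [ 0.013 -0.003 -0.006] rows>= 12.607130642154063 0.09776418140859755 now [ 253.2 -602.   309.1] yaw -0.006 t 0.5 g 0.9003390579149448
```

```bash
python3 -m jog '{"commands":[{"tx":188,"ty":-600,"tz":0,"wx":0,"wy":0,"wz":0,"claw":0.8},{"tx":188,"ty":-600,"tz":0,"wx":0,"wy":0,"wz":0,"claw":0.8},{"tx":188,"ty":-600,"tz":0,"wx":0,"wy":0,"wz":0,"claw":0.8},{"tx":188,"ty":-600,"tz":0,"wx":0,"wy":0,"wz":0,"claw":0.8},{"tx":188,"ty":-600,"tz":0,"wx":0,"wy":0,"wz":0,"claw":0.8},{"tx":188,"ty":-600,"tz":0,"wx":0,"wy":0,"wz":0,"claw":0.8},{"tx":188,"ty":-600,"tz":0,"wx":0,"wy":0,"wz":0,"claw":0.8},{"tx":188,"ty":-600,"tz":0,"wx":0,"wy":0,"wz":0,"claw":0.8},{"tx":188,"ty":-600,"tz":0,"wx":0,"wy":0,"wz":0,"claw":0.8},{"tx":188,"ty":-600,"tz":0,"wx":0,"wy":0,"wz":0,"claw":0.8},{"tx":188,"ty":-600,"tz":0,"wx":0,"wy":0,"wz":0,"claw":0.8},{"tx":188,"ty":-600,"tz":0,"wx":0,"wy":0,"wz":0,"claw":0.8}]}' 30; python3 go.py 440 0 300 0;python3 - <<'E'
from h import *
c=bot.read_camera("wrist"); cv2.imwrite("pics/w2.png",c["image"][:,:,::-1]); print(c["xyz"],c["rotation"],bot.get_state()["tcp_pos"])
E
```

```text
time_s: 1.7
tcp_pos: [432.6, -24.6, 300.6]
orientation: [1.0, -0.001, 0.0, 0.0]
ft_force: [1.0, -0.6, 0.2]
grip_width: 0.898
grip_force: 0.0
t [  7.4 -24.6   0.6] w [ 0.    -0.001 -0.001] rows>= 0.513853293525246 0.011149589335733835 now [432.6 -24.6 300.6] yaw -0.001 t 1.7 g 0.8980796248855033
[501.05342972 -24.33147831 480.18768906] [-0.70161805  0.70267753  0.08372768 -0.08346306] [433.55331224 -18.06058721 300.58597569]
```

View pics/w2.png

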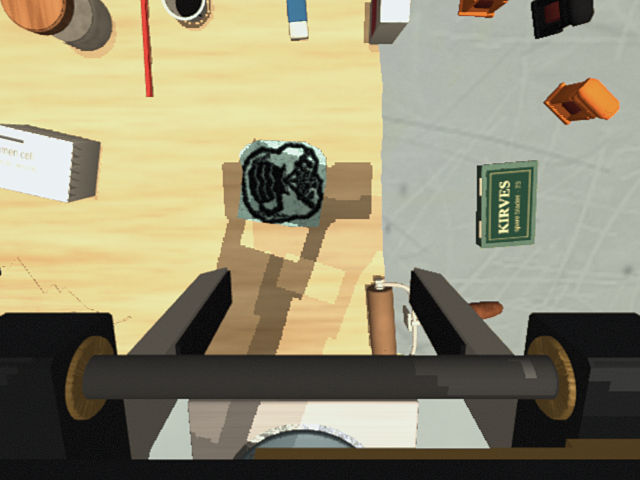

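```bash
cat > wr.py <<'E'
from h import *
def shot(n):
    c=bot.read_camera("wrist"); im=cv2.cvtColor(c["image"],cv2.COLOR_RGB2BGR); cv2.imwrite(f"pics/{n}.png",im)
    return c,im,*[a.astype(int) for a in cv2.split(cv2.cvtColor(im,cv2.COLOR_BGR2HSV))]
E
python3 - <<'E'
from wr import *
c,im,H,S,V=shot("w3")
print(bot.get_state()["tcp_pos"],c["xyz"])
k=big((H>35)|(V<45),(220,120,350,240),7); print("block",k.min(0),k.max(0),rect(c,k,5))
k=big(((H>50)&(H<90)&(S>60)),(470,140,550,260),7); print("tin",k.min(0),k.max(0),rect(c,k,21))
q=cv2.approxPolyDP(k.reshape(-1,1,2),6,True)[:,0]; print(q.tolist(),cast(c,q,21).round(1).tolist())
E
```

```text
[432.93549302 -21.55579574 300.4463252 ] [501.9029932  -17.97871956 480.2035657 ]
block [244 141] [332 227] [449.839  20.99  101.957  99.821   1.486]
tin [483 169] [540 246] [ 4.27246e+02 -2.37446e+02  8.96770e+01  6.35330e+01  8.00000e-02]
[[539, 169], [485, 170], [494, 190], [492, 201], [484, 195], [484, 222], [492, 221], [483, 245], [537, 242]] [[471.0, -263.5], [469.4, -202.7], [446.9, -215.3], [434.2, -214.4], [441.1, -204.5], [409.5, -207.7], [410.7, -216.9], [381.7, -209.4], [385.9, -272.6]]
```

```bash
python3 -m jog '{"commands":[{"tx":135,"ty":-248,"tz":20,"wx":0,"wy":0,"wz":0,"claw":0.8},{"tx":135,"ty":-248,"tz":20,"wx":0,"wy":0,"wz":0,"claw":0.8},{"tx":135,"ty":-248,"tz":20,"wx":0,"wy":0,"wz":0,"claw":0.8},{"tx":135,"ty":-248,"tz":20,"wx":0,"wy":0,"wz":0,"claw":0.8},{"tx":135,"ty":-248,"tz":20,"wx":0,"wy":0,"wz":0,"claw":0.8},{"tx":135,"ty":-248,"tz":20,"wx":0,"wy":0,"wz":0,"claw":0.8},{"tx":135,"ty":-248,"tz":20,"wx":0,"wy":0,"wz":0,"claw":0.8},{"tx":135,"ty":-248,"tz":20,"wx":0,"wy":0,"wz":0,"claw":0.8},{"tx":135,"ty":-248,"tz":20,"wx":0,"wy":0,"wz":0,"claw":0.8},{"tx":135,"ty":-248,"tz":20,"wx":0,"wy":0,"wz":0,"claw":0.8}]}' 30; python3 - <<'E'
from wr import *
s=bot.get_state()["tcp_pos"]; c,im,H,S,V=shot("w4"); print(s,bot.get_state()["tcp_pos"],c["xyz"])
k=big((H<16)&(S>150),None,5); print("jar",k.min(0),k.max(0),rect(c,k,88)); p=cast(c,k,88).astype(np.float32); print(cv2.minEnclosingCircle(p))
k=big((S<45)&(V>150),None,5); print("box",k.min(0),k.max(0),rect(c,k,55))
E
python3 go.py 620 228 280 0
```

```text
time_s: 2.8
tcp_pos: [567.7, 219.8, 280.9]
orientation: [1.0, -0.001, 0.0, 0.0]
ft_force: [0.7, 0.1, -0.3]
grip_width: 0.9
grip_force: 0.0
[567.71947435 219.82082784 280.91190144] [567.74380833 219.93393905 280.94623599] [636.26927084 219.89549396 460.47196607]
jar [278 120] [340 183] [624.582 230.239  56.257  56.184   1.103]
((624.5907592773438, 230.33006286621094), 28.489913940429688)
box [579 170] [639 314] [ 5.27084e+02 -9.01540e+01  1.59615e+02  6.59230e+01  5.60000e-02]
t [52.2 -8.2  1. ] w [-0.    -0.001 -0.003] rows>= 1.0576703210137002 0.01988637036868615 now [567.7 219.9 280.9] yaw -0.003 t 2.85 g 0.9031764923742629
```

View pics/w4.png

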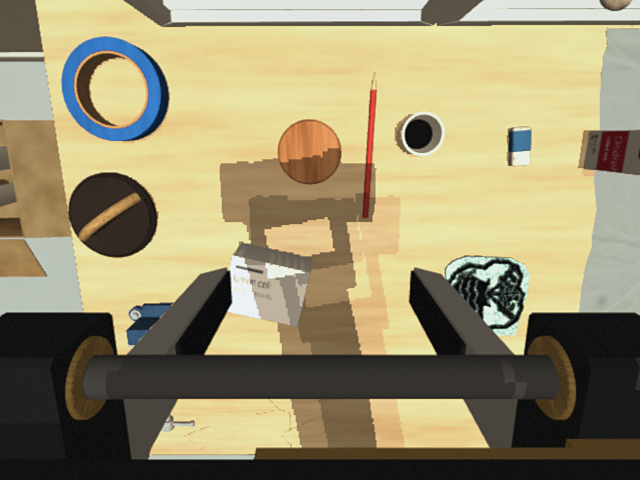

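```bash
python3 -m jog '{"commands":[{"tx":30,"ty":-10,"tz":0,"wx":0,"wy":0,"wz":0,"claw":0.6},{"tx":55,"ty":-10,"tz":20,"wx":0,"wy":0,"wz":0,"claw":0.6},{"tx":55,"ty":-10,"tz":65,"wx":0,"wy":0,"wz":0,"claw":0.6},{"tx":55,"ty":-10,"tz":110,"wx":0,"wy":0,"wz":0,"claw":0.6},{"tx":55,"ty":-10,"tz":150,"wx":0,"wy":0,"wz":0,"claw":0.6},{"tx":55,"ty":-10,"tz":180,"wx":0,"wy":0,"wz":0,"claw":0.6},{"tx":55,"ty":-10,"tz":205,"wx":0,"wy":0,"wz":0,"claw":0.6},{"tx":55,"ty":-10,"tz":225,"wx":0,"wy":0,"wz":0,"claw":0.6},{"tx":55,"ty":-10,"tz":240,"wx":0,"wy":0,"wz":0,"claw":0.6},{"tx":55,"ty":-10,"tz":250,"wx":0,"wy":0,"wz":0,"claw":0.6},{"tx":55,"ty":-10,"tz":250,"wx":0,"wy":0,"wz":0,"claw":0.6},{"tx":55,"ty":-10,"tz":250,"wx":0,"wy":0,"wz":0,"claw":0.6}]}' 20; python3 go.py 622.5 229.5 30 0
```

```text
time_s: 4.05
tcp_pos: [623.5, 231.1, 31.4]
orientation: [1.0, -0.001, 0.001, -0.0]
ft_force: [-1.3, -0.5, 0.0]
grip_width: 0.799
grip_force: 0.0
t [-1.   1.6  1.4] w [-0.    -0.001 -0.001] rows>= 0.04662263501310645 0.01322968110249828 now [623.5 231.1  31.4] yaw -0.001 t 4.05 g 0.7994255773175325
```

Close on the jar and lift.

```bash
python3 -m jog '{"commands":[{"tx":0,"ty":0,"tz":0,"wx":0,"wy":0,"wz":0,"claw":0},{"tx":0,"ty":0,"tz":0,"wx":0,"wy":0,"wz":0,"claw":-0.3},{"tx":0,"ty":0,"tz":0,"wx":0,"wy":0,"wz":0,"claw":-0.6},{"tx":0,"ty":0,"tz":0,"wx":0,"wy":0,"wz":0,"claw":-1},{"tx":0,"ty":0,"tz":0,"wx":0,"wy":0,"wz":0,"claw":-1},{"tx":0,"ty":0,"tz":0,"wx":0,"wy":0,"wz":0,"claw":-1},{"tx":0,"ty":0,"tz":0,"wx":0,"wy":0,"wz":0,"claw":-1},{"tx":0,"ty":0,"tz":0,"wx":0,"wy":0,"wz":0,"claw":-1}]}' 20; python3 go.py 622.5 229.5 130 0
```

```text
time_s: 4.85
tcp_pos: [623.4, 231.1, 31.3]
orientation: [1.0, -0.001, 0.001, -0.0]
ft_force: [-1.1, -0.8, 4.1]
grip_width: 0.614
grip_force: 20.0
t [ -0.8   1.6 -98.7] w [-0.    -0.001 -0.001] rows>= 1.9746920730715387 0.011460786356952402 now [623.4 231.1  31.3] yaw -0.001 t 4.85 g 0.613982750553857
```

```bash
python3 -m jog '{"commands":[{"tx":0,"ty":0,"tz":-25,"wx":0,"wy":0,"wz":0,"claw":-1},{"tx":0,"ty":0,"tz":-60,"wx":0,"wy":0,"wz":0,"claw":-1},{"tx":0,"ty":0,"tz":-95,"wx":0,"wy":0,"wz":0,"claw":-1},{"tx":-8,"ty":15,"tz":-110,"wx":0,"wy":0,"wz":0,"claw":-1},{"tx":-28,"ty":50,"tz":-110,"wx":0,"wy":0,"wz":0,"claw":-1},{"tx":-50,"ty":90,"tz":-110,"wx":0,"wy":0,"wz":0,"claw":-1},{"tx":-72,"ty":130,"tz":-110,"wx":0,"wy":0,"wz":0,"claw":-1},{"tx":-94,"ty":170,"tz":-110,"wx":0,"wy":0,"wz":0,"claw":-1},{"tx":-115,"ty":210,"tz":-110,"wx":0,"wy":0,"wz":0,"claw":-1},{"tx":-137,"ty":250,"tz":-110,"wx":0,"wy":0,"wz":0,"claw":-1},{"tx":-158,"ty":290,"tz":-110,"wx":0,"wy":0,"wz":0,"claw":-1},{"tx":-175,"ty":320,"tz":-110,"wx":0,"wy":0,"wz":0,"claw":-1}]}' 20; python3 go.py 437.5 -109 141 0
```

```text
time_s: 6.05
tcp_pos: [445.6, -90.0, 139.6]
orientation: [1.0, -0.001, -0.001, -0.0]
ft_force: [-0.0, -0.8, -0.1]
grip_width: 0.61
grip_force: 20.0
t [-8.1 19.1 -1.4] w [-0.001  0.001 -0.002] rows>= 0.4150927656117345 0.016341276277767332 now [445.6 -90.  139.6] yaw -0.002 t 6.05 g 0.6102375903079005
```

```bash
python3 -m jog '{"commands":[{"tx":-11,"ty":20,"tz":0,"wx":0,"wy":0,"wz":0,"claw":-1},{"tx":-11,"ty":20,"tz":25,"wx":0,"wy":0,"wz":0,"claw":-1},{"tx":-11,"ty":20,"tz":60,"wx":0,"wy":0,"wz":0,"claw":-1},{"tx":-11,"ty":20,"tz":85,"wx":0,"wy":0,"wz":0,"claw":-1},{"tx":-11,"ty":20,"tz":98,"wx":0,"wy":0,"wz":0,"claw":-1},{"tx":-11,"ty":20,"tz":105,"wx":0,"wy":0,"wz":0,"claw":-1},{"tx":-11,"ty":20,"tz":107,"wx":0,"wy":0,"wz":0,"claw":-1},{"tx":-11,"ty":20,"tz":108,"wx":0,"wy":0,"wz":0,"claw":-1},{"tx":-11,"ty":20,"tz":109,"wx":0,"wy":0,"wz":0,"claw":-1},{"tx":-11,"ty":20,"tz":109,"wx":0,"wy":0,"wz":0,"claw":-1},{"tx":-11,"ty":20,"tz":109,"wx":0,"wy":0,"wz":0,"claw":-1}]}' 20; python3 go.py 437.5 -109 31 0
```

```text
time_s: 7.15
tcp_pos: [436.8, -108.8, 32.0]
orientation: [1.0, -0.001, 0.001, 0.0]
ft_force: [0.1, -0.4, -0.5]
grip_width: 0.608
grip_force: 20.0
t [0.7 0.1 1. ] w [ 0.001 -0.001 -0.001] rows>= 0.024402427441809347 0.010874826896760637 now [ 436.8 -108.8   32. ] yaw -0.001 t 7.15 g 0.6075141168151187
```

```bash
python3 -m jog '{"commands":[{"tx":1,"ty":0,"tz":0.5,"wx":0,"wy":0,"wz":0,"claw":-1},{"tx":1,"ty":0,"tz":0.8,"wx":0,"wy":0,"wz":0,"claw":-1},{"tx":1,"ty":0,"tz":0.8,"wx":0,"wy":0,"wz":0,"claw":0.25},{"tx":1,"ty":0,"tz":0.8,"wx":0,"wy":0,"wz":0,"claw":0.3},{"tx":1,"ty":0,"tz":0.8,"wx":0,"wy":0,"wz":0,"claw":0.45},{"tx":1,"ty":0,"tz":0.8,"wx":0,"wy":0,"wz":0,"claw":0.6},{"tx":1,"ty":0,"tz":0.8,"wx":0,"wy":0,"wz":0,"claw":0.7},{"tx":1,"ty":0,"tz":-30,"wx":0,"wy":0,"wz":0,"claw":0.7},{"tx":1,"ty":0,"tz":-80,"wx":0,"wy":0,"wz":0,"claw":0.7},{"tx":1,"ty":0,"tz":-130,"wx":0,"wy":0,"wz":0,"claw":0.7},{"tx":1,"ty":0,"tz":-180,"wx":0,"wy":0,"wz":0,"claw":0.7},{"tx":1,"ty":0,"tz":-230,"wx":0,"wy":0,"wz":0,"claw":0.7}]}' 20; python3 go.py 580 114 250 0
```

```text
time_s: 8.35
tcp_pos: [437.0, -108.4, 263.5]
orientation: [1.0, -0.001, 0.0, 0.0]
ft_force: [0.5, -0.8, -0.1]
grip_width: 0.851
grip_force: 0.0
t [ 142.8 -222.6   13.5] w [ 0.    -0.    -0.001] rows>= 5.295799679897246 0.008186867251291741 now [ 437.  -108.4  263.5] yaw -0.001 t 8.35 g 0.8508345339906381
```

```bash
python3 -m jog '{"commands":[{"tx":143,"ty":-223,"tz":10,"wx":0,"wy":0,"wz":0,"claw":0.4},{"tx":143,"ty":-223,"tz":10,"wx":0,"wy":0,"wz":0,"claw":0.4},{"tx":143,"ty":-223,"tz":10,"wx":0,"wy":0,"wz":0,"claw":0.4},{"tx":143,"ty":-223,"tz":10,"wx":0,"wy":0,"wz":0,"claw":0.4},{"tx":143,"ty":-223,"tz":10,"wx":0,"wy":0,"wz":0,"claw":0.4},{"tx":143,"ty":-223,"tz":10,"wx":0,"wy":0,"wz":0,"claw":0.4},{"tx":143,"ty":-223,"tz":10,"wx":0,"wy":0,"wz":0,"claw":0.4},{"tx":143,"ty":-223,"tz":10,"wx":0,"wy":0,"wz":0,"claw":0.4},{"tx":143,"ty":-223,"tz":10,"wx":0,"wy":0,"wz":0,"claw":0.4}]}' 20; python3 - <<'E'
from wr import *
c=bot.read_camera("top"); im=cv2.cvtColor(c["image"],cv2.COLOR_RGB2BGR); cv2.imwrite("pics/t2.png",im)
h,s,v=[a.astype(int) for a in cv2.split(cv2.cvtColor(im,cv2.COLOR_BGR2HSV))]
k=big((h<16)&(s>150),(335,240,400,310),5); print("jar top",k.min(0),k.max(0),rect(c,k,88))
c,im,H,S,V=shot("w5"); print(bot.get_state()["tcp_pos"],c["xyz"])
k=big((S<70)|(V<60),(270,90,370,190),5); print("cup",k.min(0),k.max(0),rect(c,k,32))
k=big((H<16)&(S>150)&(V>80),(420,190,640,300),5); print("jar",k.min(0),k.max(0),rect(c,k,88))
k=big((H>35)|(V<45),(360,180,480,330),7); print("block",k.min(0),k.max(0),rect(c,k,5))
E
```

```text
time_s: 9.25
tcp_pos: [580.2, 112.7, 251.7]
orientation: [1.0, -0.002, 0.0, 0.0]
ft_force: [0.6, -0.6, 0.9]
grip_width: 0.701
grip_force: 0.0
jar top [357 259] [389 290] [ 435.861 -108.309   55.94    53.973    1.547]
[580.33573231 112.81982386 251.85886274] [648.85501071 112.8082566  431.28485578]
cup [296 123] [342 169] [641.667 113.563  44.219  44.189   0.785]Traceback (most recent call last):
  File "<stdin>", line 7, in <module>
  File "h.py", line 16, in big
    return max(cs,key=cv2.contourArea)[:,0,:]
           ~~~^^^^^^^^^^^^^^^^^^^^^^^^
ValueError: max() iterable argument is empty
```

View pics/w5.png

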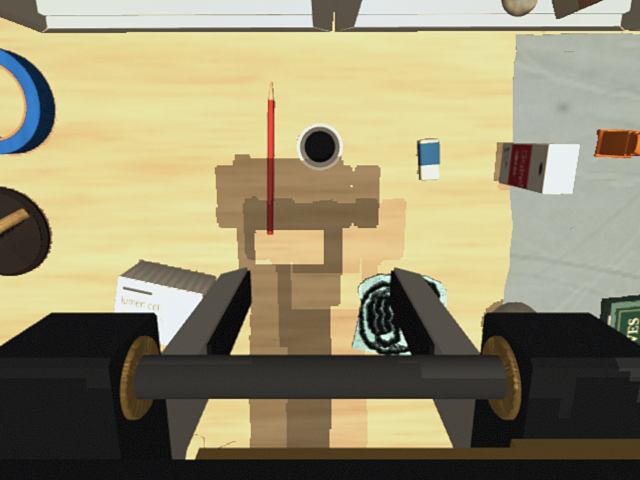

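View pics/t2.png

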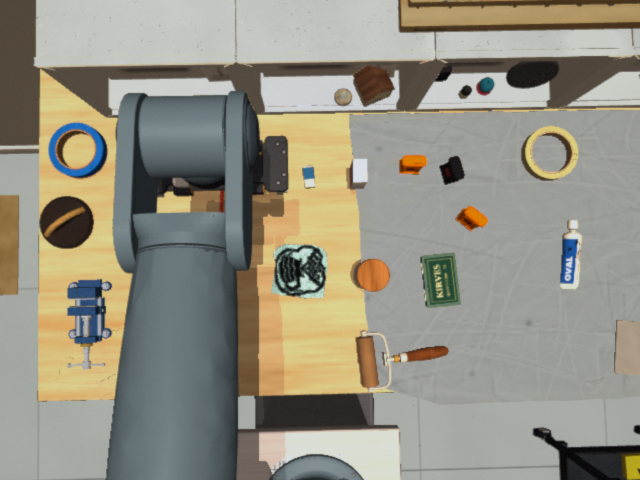

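```bash
python3 -m jog '{"commands":[{"tx":40,"ty":0,"tz":0,"wx":0,"wy":0,"wz":0,"claw":0.2},{"tx":58,"ty":0,"tz":20,"wx":0,"wy":0,"wz":0,"claw":0.2},{"tx":58,"ty":0,"tz":60,"wx":0,"wy":0,"wz":0,"claw":0.2},{"tx":58,"ty":0,"tz":105,"wx":0,"wy":0,"wz":0,"claw":0.2},{"tx":58,"ty":0,"tz":145,"wx":0,"wy":0,"wz":0,"claw":0.2},{"tx":58,"ty":0,"tz":180,"wx":0,"wy":0,"wz":0,"claw":0.2},{"tx":58,"ty":0,"tz":205,"wx":0,"wy":0,"wz":0,"claw":0.2},{"tx":58,"ty":0,"tz":222,"wx":0,"wy":0,"wz":0,"claw":0.2},{"tx":58,"ty":0,"tz":234,"wx":0,"wy":0,"wz":0,"claw":0.2},{"tx":58,"ty":0,"tz":240,"wx":0,"wy":0,"wz":0,"claw":0.2},{"tx":58,"ty":0,"tz":242,"wx":0,"wy":0,"wz":0,"claw":0.2},{"tx":58,"ty":0,"tz":242,"wx":0,"wy":0,"wz":0,"claw":0.2}]}' 8; python3 go.py 638.5 113 7 0
```

```text
time_s: 10.55
tcp_pos: [639.5, 114.1, 10.4]
orientation: [1.0, -0.001, 0.001, 0.0]
ft_force: [0.8, -0.4, -0.9]
grip_width: 0.601
grip_force: 0.0
t [-1.   1.1  3.4] w [ 0.    -0.002 -0.001] rows>= 0.07420576564025948 0.013908692959553473 now [639.5 114.1  10.4] yaw -0.001 t 10.55 g 0.6008539032756014
```

```bash
python3 -m jog '{"commands":[{"tx":0,"ty":0,"tz":2.5,"wx":0,"wy":0,"wz":0,"claw":0.2},{"tx":0,"ty":0,"tz":2.5,"wx":0,"wy":0,"wz":0,"claw":0.05},{"tx":0,"ty":0,"tz":2.5,"wx":0,"wy":0,"wz":0,"claw":-0.1},{"tx":0,"ty":0,"tz":2.5,"wx":0,"wy":0,"wz":0,"claw":-0.3},{"tx":0,"ty":0,"tz":2.5,"wx":0,"wy":0,"wz":0,"claw":-1},{"tx":0,"ty":0,"tz":2.5,"wx":0,"wy":0,"wz":0,"claw":-1},{"tx":0,"ty":0,"tz":2.5,"wx":0,"wy":0,"wz":0,"claw":-1},{"tx":0,"ty":0,"tz":2.5,"wx":0,"wy":0,"wz":0,"claw":-1}]}' 8; python3 go.py 437 -108.8 8 0
```

```text
time_s: 11.35
tcp_pos: [638.9, 114.1, 7.3]
orientation: [1.0, -0.001, 0.0, 0.0]
ft_force: [-1.5, -0.5, 2.6]
grip_width: 0.457
grip_force: 8.0
t [-201.7  223.1   -0.8] w [ 0.    -0.001 -0.001] rows>= 6.014924463363874 0.0086753857212052 now [638.9 114.1   7.3] yaw -0.001 t 11.35 g 0.4571941904587842
```

```bash
python3 -m jog '{"commands":[{"tx":0,"ty":0,"tz":-20,"wx":0,"wy":0,"wz":0,"claw":-1},{"tx":0,"ty":0,"tz":-55,"wx":0,"wy":0,"wz":0,"claw":-1},{"tx":0,"ty":0,"tz":-95,"wx":0,"wy":0,"wz":0,"claw":-1},{"tx":0,"ty":0,"tz":-135,"wx":0,"wy":0,"wz":0,"claw":-1},{"tx":-10,"ty":11,"tz":-160,"wx":0,"wy":0,"wz":0,"claw":-1},{"tx":-35,"ty":39,"tz":-170,"wx":0,"wy":0,"wz":0,"claw":-1},{"tx":-65,"ty":72,"tz":-170,"wx":0,"wy":0,"wz":0,"claw":-1},{"tx":-95,"ty":105,"tz":-170,"wx":0,"wy":0,"wz":0,"claw":-1},{"tx":-125,"ty":138,"tz":-170,"wx":0,"wy":0,"wz":0,"claw":-1},{"tx":-155,"ty":171,"tz":-170,"wx":0,"wy":0,"wz":0,"claw":-1},{"tx":-180,"ty":199,"tz":-170,"wx":0,"wy":0,"wz":0,"claw":-1},{"tx":-195,"ty":216,"tz":-170,"wx":0,"wy":0,"wz":0,"claw":-1}]}' 8; python3 go.py 437 -108.8 177 0
```

```text
time_s: 12.55
tcp_pos: [441.5, -102.8, 176.4]
orientation: [1.0, -0.001, -0.0, -0.0]
ft_force: [-0.1, 0.6, -0.6]
grip_width: 0.456
grip_force: 8.0
t [-4.5  6.  -0.6] w [-0.     0.001 -0.003] rows>= 0.15034078950501306 0.019574274949767097 now [ 441.5 -102.8  176.4] yaw -0.003 t 12.55 g 0.4561549389980678
```

```bash
python3 -m jog '{"commands":[{"tx":-7,"ty":7,"tz":0,"wx":0,"wy":0,"wz":0,"claw":-1},{"tx":-7,"ty":7,"tz":15,"wx":0,"wy":0,"wz":0,"claw":-1},{"tx":-7,"ty":7,"tz":35,"wx":0,"wy":0,"wz":0,"claw":-1},{"tx":-7,"ty":7,"tz":55,"wx":0,"wy":0,"wz":0,"claw":-1},{"tx":-7,"ty":7,"tz":70,"wx":0,"wy":0,"wz":0,"claw":-1},{"tx":-7,"ty":7,"tz":77,"wx":0,"wy":0,"wz":0,"claw":-1},{"tx":-7,"ty":7,"tz":79,"wx":0,"wy":0,"wz":0,"claw":-1},{"tx":-7,"ty":7,"tz":79,"wx":0,"wy":0,"wz":0,"claw":-1},{"tx":-7,"ty":7,"tz":79,"wx":0,"wy":0,"wz":0,"claw":-1}]}' 8; python3 go.py 437 -108.8 95.3 0
```

```text
time_s: 13.45
tcp_pos: [437.1, -108.9, 98.8]
orientation: [1.0, -0.0, 0.001, 0.0]
ft_force: [0.0, -0.7, 0.1]
grip_width: 0.455
grip_force: 8.0
t [-0.1 -0.1  3.5] w [ 0.001 -0.001 -0.001] rows>= 0.06993131501999635 0.012393238106191652 now [ 437.1 -108.9   98.8] yaw -0.001 t 13.45 g 0.4552797095165148
```

```bash
python3 -m jog '{"commands":[{"tx":0,"ty":0,"tz":1,"wx":0,"wy":0,"wz":0,"claw":-1},{"tx":0,"ty":0,"tz":2,"wx":0,"wy":0,"wz":0,"claw":-1},{"tx":0,"ty":0,"tz":3,"wx":0,"wy":0,"wz":0,"claw":-1},{"tx":0,"ty":0,"tz":3,"wx":0,"wy":0,"wz":0,"claw":-1}]}' 8; python3 -m jog '{"commands":[{"tx":0,"ty":0,"tz":0,"wx":0,"wy":0,"wz":0,"claw":-0.05},{"tx":0,"ty":0,"tz":0,"wx":0,"wy":0,"wz":0,"claw":0},{"tx":0,"ty":0,"tz":0,"wx":0,"wy":0,"wz":0,"claw":0.1},{"tx":0,"ty":0,"tz":0,"wx":0,"wy":0,"wz":0,"claw":0.3},{"tx":0,"ty":0,"tz":-15,"wx":0,"wy":0,"wz":0,"claw":0.4},{"tx":0,"ty":0,"tz":-40,"wx":0,"wy":0,"wz":0,"claw":0.4},{"tx":0,"ty":0,"tz":-80,"wx":0,"wy":0,"wz":0,"claw":0.4},{"tx":0,"ty":0,"tz":-120,"wx":0,"wy":0,"wz":0,"claw":0.4},{"tx":0,"ty":0,"tz":-170,"wx":0,"wy":0,"wz":0,"claw":0.4},{"tx":0,"ty":0,"tz":-190,"wx":0,"wy":0,"wz":0,"claw":0.4}]}' 8; python3 go.py 570 -90 285 0
```

```text
time_s: 13.85
tcp_pos: [436.5, -108.7, 95.1]
orientation: [1.0, -0.001, 0.0, 0.0]
ft_force: [-0.7, -0.1, -0.7]
grip_width: 0.457
grip_force: 8.0
time_s: 14.85
tcp_pos: [438.0, -109.5, 290.4]
orientation: [1.0, -0.001, 0.004, 0.002]
ft_force: [0.1, 0.7, 0.2]
grip_width: 0.701
grip_force: 0.0
t [132.  -19.6   6.2] w [ 0.004 -0.007 -0.001] rows>= 2.6713236009755548 0.05381239806749583 now [ 438.  -109.5  290.4] yaw -0.001 t 14.85 g 0.7014800988054982
```

```bash
python3 -m jog '{"commands":[{"tx":45,"ty":-7,"tz":4,"wx":0,"wy":0,"wz":0,"claw":0},{"tx":90,"ty":-14,"tz":4,"wx":0,"wy":0,"wz":0,"claw":0},{"tx":120,"ty":-20,"tz":4,"wx":0,"wy":0,"wz":0,"claw":0},{"tx":132,"ty":-20,"tz":4,"wx":0,"wy":0,"wz":0,"claw":0},{"tx":132,"ty":-20,"tz":4,"wx":0,"wy":0,"wz":0,"claw":0},{"tx":132,"ty":-20,"tz":4,"wx":0,"wy":0,"wz":0,"claw":0}]}' 20; python3 - <<'E'
from wr import *
c=bot.read_camera("top"); im=cv2.cvtColor(c["image"],cv2.COLOR_RGB2BGR); cv2.imwrite("pics/t3.png",im)
c,im2,H,S,V=shot("w6"); print(bot.get_state()["tcp_pos"],c["xyz"])
k=big((V>150)&(S<40),(230,80,420,240),3); print("carton",k.min(0),k.max(0),rect(c,k,88))
cv2.imwrite("pics/m1.png",np.hstack([cv2.resize(im[230:330,330:430],(400,400)),cv2.resize(im2[80:280,220:420],(400,400))]))
E
```

```text
time_s: 15.45
tcp_pos: [567.6, -89.0, 280.7]
orientation: [1.0, -0.001, -0.0, -0.0]
ft_force: [-0.5, 0.3, 0.6]
grip_width: 0.499
grip_force: 0.0
[567.44769695 -89.12484725 281.14813217] [636.19031372 -88.91302918 460.44353688]
carton [308  80] [419 239] [ 6.13740e+02 -1.28380e+02  1.48807e+02  1.01589e+02  5.60000e-02]
```

View pics/w6.png

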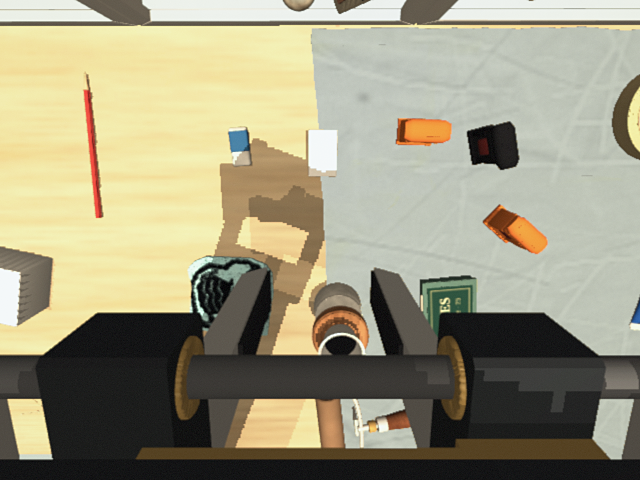

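View pics/t3.png

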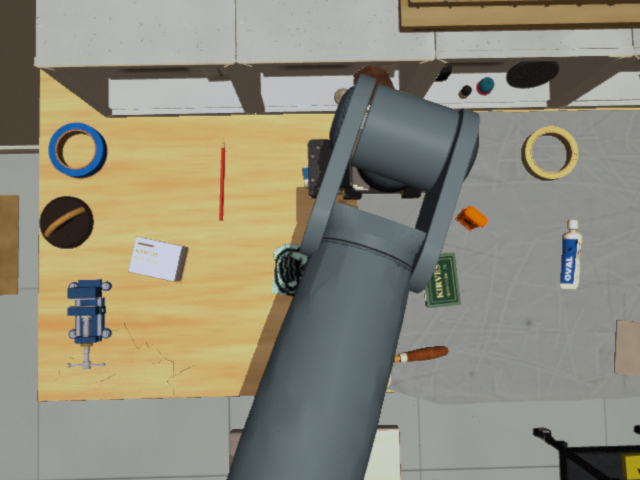

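```bash
python3 - <<'E'
from wr import *
im=cv2.imread("pics/w6.png"); c=bot.read_camera("wrist"); H,S,V=[a.astype(int) for a in cv2.split(cv2.cvtColor(im,cv2.COLOR_BGR2HSV))]
print(V[150,295:350].tolist(),S[150,295:350].tolist())
k=big((V>225)&(S<40),(300,120,345,182),3); print("carton",k.min(0),k.max(0),rect(c,k,88))
k=big((V<55),(460,110,525,180),3); print("stamp",k.min(0),k.max(0),rect(c,k,68))
k=big((V<28),(460,110,525,180),3); print("stamp",k.min(0),k.max(0),rect(c,k,68))
print(cv2.resize(V[118:172:3,464:524:3].astype(np.uint8),None,fx=1,fy=1).tolist())
E
python3 go.py 621.5 -91 30 0
```

```text
[243, 244, 243, 244, 244, 243, 243, 243, 244, 247, 234, 176, 163, 214, 255, 253, 249, 248, 249, 249, 249, 249, 249, 249, 249, 249, 249, 249, 249, 249, 249, 249, 249, 249, 249, 250, 250, 250, 250, 250, 253, 240, 200, 192, 194, 196, 195, 196, 197, 198, 198, 200, 201, 201, 202] [72, 72, 72, 74, 73, 73, 72, 73, 73, 71, 87, 112, 106, 39, 7, 7, 4, 4, 4, 5, 4, 5, 5, 5, 4, 5, 5, 4, 4, 5, 4, 4, 4, 4, 5, 6, 5, 5, 6, 5, 7, 3, 47, 13, 11, 13, 13, 12, 12, 12, 13, 11, 13, 13, 13]
carton [309 130] [337 171] [625.339 -91.294  25.274  36.594   1.562]
stamp [467 122] [518 169] [ 6.26917e+02 -2.54197e+02  4.37020e+01  4.41270e+01  2.42000e-01]
stamp [468 126] [516 168] [ 6.26877e+02 -2.53353e+02  4.27890e+01  4.09100e+01  2.51000e-01]
[[201, 195, 193, 190, 189, 192, 189, 188, 189, 193, 195, 198, 200, 199, 201, 199, 203, 199, 196, 197], [195, 193, 192, 191, 190, 193, 195, 195, 197, 200, 198, 199, 203, 200, 188, 115, 204, 197, 200, 194], [197, 196, 198, 200, 197, 197, 198, 198, 203, 127, 207, 116, 42, 29, 28, 31, 118, 201, 197, 198], [200, 201, 199, 201, 205, 121, 42, 18, 21, 20, 16, 30, 34, 35, 34, 36, 
[... 696 characters left out ...]
186], [200, 198, 71, 21, 17, 23, 49, 48, 34, 18, 14, 22, 32, 36, 40, 39, 39, 34, 135, 193], [197, 198, 167, 21, 14, 16, 12, 14, 8, 15, 16, 24, 30, 37, 35, 32, 31, 38, 61, 198], [197, 199, 166, 14, 9, 3, 14, 14, 12, 13, 14, 21, 27, 31, 35, 35, 33, 33, 121, 198], [203, 205, 208, 6, 19, 57, 189, 78, 53, 55, 42, 14, 30, 30, 34, 37, 32, 22, 197, 204], [205, 201, 198, 202, 205, 199, 192, 192, 199, 202, 206, 152, 19, 28, 31, 25, 35, 95, 206, 203], [195, 195, 190, 187, 187, 185, 190, 191, 194, 194, 195, 198, 72, 70, 182, 195, 199, 199, 195, 193]]
t [ 53.9   1.7 251.3] w [ 0.    -0.    -0.002] rows>= 5.140199011710137 0.013456641886899675 now [567.5 -89.1 281.3] yaw -0.002 t 15.6 g 0.5035393335702584
```

```bash
python3 -m jog '{"commands":[{"tx":40,"ty":2,"tz":0,"wx":0,"wy":0,"wz":0,"claw":0},{"tx":54,"ty":2,"tz":20,"wx":0,"wy":0,"wz":0,"claw":0},{"tx":54,"ty":2,"tz":60,"wx":0,"wy":0,"wz":0,"claw":0},{"tx":54,"ty":2,"tz":105,"wx":0,"wy":0,"wz":0,"claw":0},{"tx":54,"ty":2,"tz":145,"wx":0,"wy":0,"wz":0,"claw":0},{"tx":54,"ty":2,"tz":180,"wx":0,"wy":0,"wz":0,"claw":0},{"tx":54,"ty":2,"tz":205,"wx":0,"wy":0,"wz":0,"claw":0},{"tx":54,"ty":2,"tz":225,"wx":0,"wy":0,"wz":0,"claw":0},{"tx":54,"ty":2,"tz":240,"wx":0,"wy":0,"wz":0,"claw":0},{"tx":54,"ty":2,"tz":247,"wx":0,"wy":0,"wz":0,"claw":0},{"tx":54,"ty":2,"tz":250,"wx":0,"wy":0,"wz":0,"claw":0},{"tx":54,"ty":2,"tz":250,"wx":0,"wy":0,"wz":0,"claw":0}]}' 15; python3 -m jog '{"commands":[{"tx":0,"ty":0,"tz":0,"wx":0,"wy":0,"wz":0,"claw":-0.2},{"tx":0,"ty":0,"tz":0,"wx":0,"wy":0,"wz":0,"claw":-0.4},{"tx":0,"ty":0,"tz":0,"wx":0,"wy":0,"wz":0,"claw":-0.6},{"tx":0,"ty":0,"tz":0,"wx":0,"wy":0,"wz":0,"claw":-1},{"tx":0,"ty":0,"tz":0,"wx":0,"wy":0,"wz":0,"claw":-1},{"tx":0,"ty":0,"tz":0,"wx":0,"wy":0,"wz":0,"claw":-1},{"tx":0,"ty":0,"tz":0,"wx":0,"wy":0,"wz":0,"claw":-1}]}' 15; python3 go.py 460.5 151.0 31 -0.06
```

```text
time_s: 16.8
tcp_pos: [622.8, -91.1, 31.6]
orientation: [1.0, -0.001, 0.0, 0.0]
ft_force: [0.1, 0.4, -0.1]
grip_width: 0.499
grip_force: 0.0
time_s: 17.5
tcp_pos: [622.9, -91.0, 31.6]
orientation: [1.0, -0.001, 0.0, 0.0]
ft_force: [-0.9, -0.5, 5.0]
grip_width: 0.278
grip_force: 15.0
t [-162.7 -241.8    0.4] w [ 0.    -0.001  0.059] rows>= 5.829365213057134 0.3919321716772705 now [622.9 -91.   31.6] yaw -0.001 t 17.5 g 0.2776915828138835
```

```bash
python3 -m jog '{"commands":[{"tx":0,"ty":0,"tz":-25,"wx":0,"wy":0,"wz":0,"claw":-1},{"tx":0,"ty":0,"tz":-60,"wx":0,"wy":0,"wz":0,"claw":-1},{"tx":-8,"ty":-12,"tz":-80,"wx":0,"wy":0,"wz":0,"claw":-1},{"tx":-25,"ty":-36,"tz":-85,"wx":0,"wy":0,"wz":0,"claw":-1},{"tx":-48,"ty":-72,"tz":-85,"wx":0,"wy":0,"wz":0,"claw":-1},{"tx":-72,"ty":-108,"tz":-85,"wx":0,"wy":0,"wz":0.03,"claw":-1},{"tx":-96,"ty":-144,"tz":-85,"wx":0,"wy":0,"wz":0.06,"claw":-1},{"tx":-120,"ty":-180,"tz":-85,"wx":0,"wy":0,"wz":0.06,"claw":-1},{"tx":-141,"ty":-212,"tz":-85,"wx":0,"wy":0,"wz":0.06,"claw":-1},{"tx":-155,"ty":-233,"tz":-85,"wx":0,"wy":0,"wz":0.06,"claw":-1},{"tx":-161,"ty":-242,"tz":-85,"wx":0,"wy":0,"wz":0.06,"claw":-1},{"tx":-161,"ty":-242,"tz":-80,"wx":0,"wy":0,"wz":0.06,"claw":-1}]}' 15; python3 go.py 462 151.0 31.6 -0.06
```

```text
time_s: 18.7
tcp_pos: [461.6, 151.9, 111.0]
orientation: [1.0, -0.03, 0.0, 0.0]
ft_force: [0.6, -0.6, -0.6]
grip_width: 0.275
grip_force: 15.0
t [ 0.4  0.9 79.4] w [ 0.    -0.001  0.001] rows>= 1.587583288454607 0.007704700105817211 now [461.6 151.9 111. ] yaw -0.059 t 18.7 g 0.2753754175586598
```

```bash
python3 -m jog '{"commands":[{"tx":0,"ty":0,"tz":20,"wx":0,"wy":0,"wz":0,"claw":-1},{"tx":0,"ty":0,"tz":45,"wx":0,"wy":0,"wz":0,"claw":-1},{"tx":0,"ty":0,"tz":62,"wx":0,"wy":0,"wz":0,"claw":-1},{"tx":0,"ty":0,"tz":72,"wx":0,"wy":0,"wz":0,"claw":-1},{"tx":0,"ty":0,"tz":76,"wx":0,"wy":0,"wz":0,"claw":-1},{"tx":0,"ty":0,"tz":78,"wx":0,"wy":0,"wz":0,"claw":-1},{"tx":0,"ty":0,"tz":79,"wx":0,"wy":0,"wz":0,"claw":-1},{"tx":0,"ty":0,"tz":79,"wx":0,"wy":0,"wz":0,"claw":-1},{"tx":0,"ty":0,"tz":79,"wx":0,"wy":0,"wz":0,"claw":-1}]}' 15; python3 go.py 462 151.0 31.6 -0.06
```

```text
time_s: 19.6
tcp_pos: [462.2, 151.4, 32.6]
orientation: [1.0, -0.031, 0.001, -0.0]
ft_force: [0.5, 0.4, -0.5]
grip_width: 0.275
grip_force: 15.0
t [-0.2  0.4  1. ] w [-0.    -0.001 -0.001] rows>= 0.02152247308005066 0.011281198953056064 now [462.2 151.4  32.6] yaw -0.061 t 19.6 g 0.27527760309779553
```

```bash
python3 -m jog '{"commands":[{"tx":0,"ty":0,"tz":0.5,"wx":0,"wy":0,"wz":0,"claw":-1},{"tx":0,"ty":0,"tz":1,"wx":0,"wy":0,"wz":0,"claw":-1},{"tx":0,"ty":0,"tz":1,"wx":0,"wy":0,"wz":0,"claw":-0.4},{"tx":0,"ty":0,"tz":1,"wx":0,"wy":0,"wz":0,"claw":-0.3},{"tx":0,"ty":0,"tz":1,"wx":0,"wy":0,"wz":0,"claw":-0.1},{"tx":0,"ty":0,"tz":1,"wx":0,"wy":0,"wz":0,"claw":0.1},{"tx":0,"ty":0,"tz":-30,"wx":0,"wy":0,"wz":0,"claw":0.1},{"tx":0,"ty":0,"tz":-70,"wx":0,"wy":0,"wz":0,"claw":0.1},{"tx":0,"ty":0,"tz":-120,"wx":0,"wy":0,"wz":0,"claw":0.1},{"tx":0,"ty":0,"tz":-170,"wx":0,"wy":0,"wz":0,"claw":0.1},{"tx":0,"ty":0,"tz":-220,"wx":0,"wy":0,"wz":0,"claw":0.1},{"tx":0,"ty":0,"tz":-245,"wx":0,"wy":0,"wz":0,"claw":0.1}]}' 15; python3 go.py 560 -262 275 0.26
```

```text
time_s: 20.8
tcp_pos: [463.3, 151.5, 282.3]
orientation: [1.0, -0.031, 0.004, -0.0]
ft_force: [-0.9, -0.9, 0.7]
grip_width: 0.549
grip_force: 0.0
t [121.7 406.8   7.8] w [ 0.    -0.008 -0.321] rows>= 8.494083860268917 2.1410516456423596 now [463.3 151.5 282.3] yaw -0.061 t 20.8 g 0.5490687210037029
```

```bash
python3 -m jog '{"commands":[{"tx":13,"ty":45,"tz":5,"wx":0,"wy":0,"wz":0,"claw":0},{"tx":27,"ty":90,"tz":5,"wx":0,"wy":0,"wz":-0.05,"claw":0},{"tx":40,"ty":135,"tz":5,"wx":0,"wy":0,"wz":-0.1,"claw":0},{"tx":54,"ty":180,"tz":5,"wx":0,"wy":0,"wz":-0.15,"claw":0},{"tx":67,"ty":225,"tz":5,"wx":0,"wy":0,"wz":-0.2,"claw":0},{"tx":81,"ty":270,"tz":5,"wx":0,"wy":0,"wz":-0.25,"claw":0},{"tx":94,"ty":315,"tz":5,"wx":0,"wy":0,"wz":-0.3,"claw":0},{"tx":107,"ty":355,"tz":5,"wx":0,"wy":0,"wz":-0.306,"claw":0},{"tx":117,"ty":390,"tz":5,"wx":0,"wy":0,"wz":-0.306,"claw":0},{"tx":122,"ty":407,"tz":5,"wx":0,"wy":0,"wz":-0.306,"claw":0},{"tx":122,"ty":407,"tz":5,"wx":0,"wy":0,"wz":-0.306,"claw":0},{"tx":122,"ty":407,"tz":5,"wx":0,"wy":0,"wz":-0.306,"claw":0}]}' 15; python3 - <<'E'
from wr import *
s=bot.get_state(); print(s["tcp_pos"],s["qpos"].round(3))
c=bot.read_camera("top"); im=cv2.cvtColor(c["image"],cv2.COLOR_RGB2BGR); cv2.imwrite("pics/t4.png",im)
h,s_,v=[a.astype(int) for a in cv2.split(cv2.cvtColor(im,cv2.COLOR_BGR2HSV))]
k=big((v>180)&(s_<40),(195,235,260,290),3); print("carton top",k.min(0),k.max(0),rect(c,k,88))
k=big((s_<80)|(h>50),(265,235,335,305),9); print("block",rect(c,k,5))
c,im2,H,S,V=shot("w7")
k=big((V<55),(200,80,440,240),3); print("stamp",k.min(0),k.max(0),rect(c,k,68))
u,w=k.mean(0).astype(int); u=max(u,60);w=max(w,60)
cv2.imwrite("pics/c7.png",np.hstack([cv2.resize(im2[w-60:w+60,u-60:u+60],(400,400),interpolation=cv2.INTER_CUBIC),cv2.resize(im[225:325,190:290],(400,400),interpolation=cv2.INTER_CUBIC)])); print("crop origin",u-60,w-60)
E
python3 go.py 625 -262 250 0.245
```

```text
time_s: 22.0
tcp_pos: [558.5, -261.3, 271.7]
orientation: [0.992, 0.122, -0.0, -0.0]
ft_force: [0.6, 0.0, 0.9]
grip_width: 0.499
grip_force: 0.0
[ 558.48702911 -261.30096633  271.73393322] [-6.210e-01  1.210e-01  1.578e+00  1.000e-03  1.443e+00  7.040e-01]
carton top [216 253] [230 276] [459.382 152.61   24.417  40.01    1.548]
block [446.086  21.996 104.185  99.986   1.477]
stamp [331 118] [357 164] [ 6.28072e+02 -2.65887e+02  4.17610e+01  2.42290e+01  2.52000e-01]
crop origin 284 80
t [64.1 17.5 22.1] w [-0.    -0.     0.001] rows>= 1.4003324436343947 0.010227535179088405 now [ 558.6 -260.7  272.1] yaw 0.246 t 22.1 g 0.49998998124077004
```

View pics/c7.png

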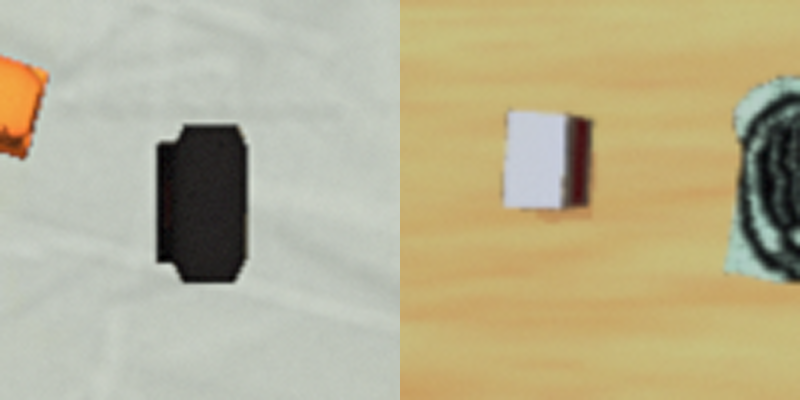

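```bash
python3 - <<'E'
from wr import *
c=bot.read_camera("wrist"); p=cast(c,[346.9,141],68)[0]; print(p, p-3*np.array([np.cos(.246),np.sin(.246)]))
im=cv2.imread("pics/w7.png"); V=im.max(2)
k=big((V<55),(334,100,375,180),3); print(rect(c,k,68))
E
python3 go.py 624.3 -267.0 50 0.246
```

```text
[ 629.11368798 -268.31157219] [ 626.20400512 -269.04215121]
[ 6.28533e+02 -2.67128e+02  4.18030e+01  2.14440e+01  2.55000e-01]
t [ 62.1  22.1 222.3] w [-0.    -0.     0.001] rows>= 4.636386569150196 0.004669329133737335 now [ 558.6 -260.8  272.2] yaw 0.247 t 22.15 g 0.49824313345933297
```

```bash
python3 -m jog '{"commands":[{"tx":40,"ty":15,"tz":0,"wx":0,"wy":0,"wz":0,"claw":0},{"tx":63,"ty":23,"tz":15,"wx":0,"wy":0,"wz":0,"claw":0},{"tx":63,"ty":23,"tz":50,"wx":0,"wy":0,"wz":0,"claw":0},{"tx":63,"ty":23,"tz":90,"wx":0,"wy":0,"wz":0,"claw":0},{"tx":63,"ty":23,"tz":130,"wx":0,"wy":0,"wz":0,"claw":0},{"tx":63,"ty":23,"tz":165,"wx":0,"wy":0,"wz":0,"claw":0},{"tx":63,"ty":23,"tz":190,"wx":0,"wy":0,"wz":0,"claw":0},{"tx":63,"ty":23,"tz":208,"wx":0,"wy":0,"wz":0,"claw":0},{"tx":63,"ty":23,"tz":218,"wx":0,"wy":0,"wz":0,"claw":0},{"tx":63,"ty":23,"tz":223,"wx":0,"wy":0,"wz":0,"claw":0},{"tx":63,"ty":23,"tz":223,"wx":0,"wy":0,"wz":0,"claw":0},{"tx":63,"ty":23,"tz":223,"wx":0,"wy":0,"wz":0,"claw":0}]}' 15; python3 -m jog '{"commands":[{"tx":0,"ty":0,"tz":0,"wx":0,"wy":0,"wz":0,"claw":-0.2},{"tx":0,"ty":0,"tz":0,"wx":0,"wy":0,"wz":0,"claw":-0.4},{"tx":0,"ty":0,"tz":0,"wx":0,"wy":0,"wz":0,"claw":-0.6},{"tx":0,"ty":0,"tz":0,"wx":0,"wy":0,"wz":0,"claw":-1},{"tx":0,"ty":0,"tz":0,"wx":0,"wy":0,"wz":0,"claw":-1},{"tx":0,"ty":0,"tz":0,"wx":0,"wy":0,"wz":0,"claw":-1},{"tx":0,"ty":0,"tz":0,"wx":0,"wy":0,"wz":0,"claw":-1}]}' 15; python3 go.py 625 -268 49 0.246
```

```text
time_s: 23.35
tcp_pos: [626.2, -270.0, 50.5]
orientation: [0.993, 0.122, 0.001, 0.001]
ft_force: [0.6, -0.6, 0.5]
grip_width: 0.497
grip_force: 0.0
time_s: 24.05
tcp_pos: [625.4, -269.6, 49.3]
orientation: [0.993, 0.122, 0.0, 0.0]
ft_force: [-0.9, -0.1, 1.9]
grip_width: 0.23
grip_force: 15.0
t [-0.  -1.7  0.3] w [ 0.    -0.    -0.001] rows>= 0.03442822075912177 0.008795000139719051 now [ 625.4 -269.6   49.3] yaw 0.245 t 24.05 g 0.23022631829995488
```

```bash
python3 -m jog '{"commands":[{"tx":0,"ty":0,"tz":-20,"wx":0,"wy":0,"wz":0,"claw":-1},{"tx":0,"ty":0,"tz":-55,"wx":0,"wy":0,"wz":0,"claw":-1},{"tx":0,"ty":0,"tz":-90,"wx":0,"wy":0,"wz":0,"claw":-1},{"tx":0,"ty":-15,"tz":-110,"wx":0,"wy":0,"wz":-0.1,"claw":-1},{"tx":0,"ty":-45,"tz":-110,"wx":0,"wy":0,"wz":-0.24,"claw":-1},{"tx":-1,"ty":-85,"tz":-110,"wx":0,"wy":0,"wz":-0.38,"claw":-1},{"tx":-1,"ty":-125,"tz":-110,"wx":0,"wy":0,"wz":-0.52,"claw":-1},{"tx":-2,"ty":-165,"tz":-110,"wx":0,"wy":0,"wz":-0.66,"claw":-1},{"tx":-2,"ty":-205,"tz":-110,"wx":0,"wy":0,"wz":-0.8,"claw":-1},{"tx":-3,"ty":-240,"tz":-110,"wx":0,"wy":0,"wz":-0.94,"claw":-1},{"tx":-3,"ty":-270,"tz":-110,"wx":0,"wy":0,"wz":-1.08,"claw":-1},{"tx":-3,"ty":-285,"tz":-110,"wx":0,"wy":0,"wz":-1.18,"claw":-1}]}' 15; python3 go.py 551.5 12.6 159 1.486
```

```text
time_s: 25.25
tcp_pos: [552.1, 8.7, 158.4]
orientation: [0.755, 0.656, -0.0, -0.001]
ft_force: [0.8, -0.8, -1.6]
grip_width: 0.232
grip_force: 15.0
t [ 3.8 -1.1 -0.6] w [-0.001 -0.001 -0.054] rows>= 0.08008398160247139 0.3623911726197756 now [552.1   8.7 158.4] yaw 1.432 t 25.25 g 0.23175070479586535
```

```bash
python3 -m jog '{"commands":[{"tx":5,"ty":-2,"tz":0,"wx":0,"wy":0,"wz":-0.06,"claw":-1},{"tx":5,"ty":-2,"tz":0,"wx":0,"wy":0,"wz":-0.06,"claw":-1},{"tx":5,"ty":-2,"tz":0,"wx":0,"wy":0,"wz":-0.06,"claw":-1},{"tx":5,"ty":-2,"tz":0,"wx":0,"wy":0,"wz":-0.06,"claw":-1}]}' 15; python3 go.py 551.5 12.6 50 1.486; python3 - <<'E'
from wr import *
c=bot.read_camera("top"); im=cv2.cvtColor(c["image"],cv2.COLOR_RGB2BGR); cv2.imwrite("pics/t5.png",im)
E
```

```text
time_s: 25.65
tcp_pos: [552.1, 11.1, 158.8]
orientation: [0.737, 0.675, -0.0, -0.0]
ft_force: [-0.2, 0.4, -0.7]
grip_width: 0.231
grip_force: 15.0
t [  1.5  -0.7 108.8] w [-0.     0.    -0.003] rows>= 2.1755598155042817 0.018343213469949656 now [552.1  11.1 158.8] yaw 1.483 t 25.65 g 0.2312216182400764
```

```bash
python3 -m jog '{"commands":[{"tx":1.5,"ty":-0.6,"tz":20,"wx":0,"wy":0,"wz":0,"claw":-1},{"tx":1.5,"ty":-0.6,"tz":50,"wx":0,"wy":0,"wz":0,"claw":-1},{"tx":1.5,"ty":-0.6,"tz":78,"wx":0,"wy":0,"wz":0,"claw":-1},{"tx":1.5,"ty":-0.6,"tz":95,"wx":0,"wy":0,"wz":0,"claw":-1},{"tx":1.5,"ty":-0.6,"tz":103,"wx":0,"wy":0,"wz":0,"claw":-1},{"tx":1.5,"ty":-0.6,"tz":107,"wx":0,"wy":0,"wz":0,"claw":-1},{"tx":1.5,"ty":-0.6,"tz":108,"wx":0,"wy":0,"wz":0,"claw":-1},{"tx":1.5,"ty":-0.6,"tz":108.5,"wx":0,"wy":0,"wz":0,"claw":-1},{"tx":1.5,"ty":-0.6,"tz":108.5,"wx":0,"wy":0,"wz":0,"claw":-1}]}' 15; python3 go.py 551.5 12.6 49.5 1.486
```

```text
time_s: 26.6
tcp_pos: [552.3, 13.0, 51.4]
orientation: [0.737, 0.676, 0.001, 0.001]
ft_force: [0.2, -0.7, -0.4]
grip_width: 0.232
grip_force: 15.0
t [-0.5 -0.8  1.9] w [ 0.002  0.    -0.001] rows>= 0.042496928515724904 0.014413004354087919 now [552.3  13.   51.4] yaw 1.485 t 26.6 g 0.23159473751165108
```

```bash
python3 -m jog '{"commands":[{"tx":0,"ty":-0.5,"tz":0.7,"wx":0,"wy":0,"wz":0,"claw":-1},{"tx":0,"ty":-0.5,"tz":1.4,"wx":0,"wy":0,"wz":0,"claw":-1},{"tx":0,"ty":-0.5,"tz":1.7,"wx":0,"wy":0,"wz":0,"claw":-1},{"tx":0,"ty":-0.5,"tz":1.7,"wx":0,"wy":0,"wz":0,"claw":-1},{"tx":0,"ty":-0.5,"tz":1.7,"wx":0,"wy":0,"wz":0,"claw":-0.5},{"tx":0,"ty":-0.5,"tz":1.7,"wx":0,"wy":0,"wz":0,"claw":-0.4},{"tx":0,"ty":-0.5,"tz":1.7,"wx":0,"wy":0,"wz":0,"claw":-0.2},{"tx":0,"ty":-0.5,"tz":1.7,"wx":0,"wy":0,"wz":0,"claw":-0.1},{"tx":0,"ty":-0.5,"tz":-20,"wx":0,"wy":0,"wz":0,"claw":-0.1},{"tx":0,"ty":-0.5,"tz":-70,"wx":0,"wy":0,"wz":0,"claw":-0.1},{"tx":0,"ty":-0.5,"tz":-120,"wx":0,"wy":0,"wz":0,"claw":-0.1},{"tx":0,"ty":-0.5,"tz":-170,"wx":0,"wy":0,"wz":0,"claw":-0.1}]}' 15; python3 go.py 552 -440 230 1.485
```

```text
time_s: 27.8
tcp_pos: [550.6, 13.2, 222.1]
orientation: [0.737, 0.676, -0.0, -0.0]
ft_force: [1.5, -0.4, -0.4]
grip_width: 0.451
grip_force: 0.0
t [-451.4   40.3   -7.9] w [-0.001 -0.    -0.   ] rows>= 9.066070272627078 0.003670982016384643 now [550.6  13.2 222.1] yaw 1.485 t 27.8 g 0.45075743719600553
```

```bash
python3 -m jog '{"commands":[{"tx":0,"ty":0,"tz":-40,"wx":0,"wy":0,"wz":0,"claw":-0.1},{"tx":-40,"ty":-13,"tz":-60,"wx":0,"wy":0,"wz":0,"claw":-0.1},{"tx":-592,"ty":-200,"tz":-60,"wx":0,"wy":0,"wz":0,"claw":-0.1},{"tx":-592,"ty":-200,"tz":-60,"wx":0,"wy":0,"wz":0,"claw":-0.1},{"tx":-592,"ty":-200,"tz":-60,"wx":0,"wy":0,"wz":0,"claw":-0.1},{"tx":-592,"ty":-200,"tz":-60,"wx":0,"wy":0,"wz":0,"claw":-0.1},{"tx":-592,"ty":-200,"tz":-60,"wx":0,"wy":0,"wz":0,"claw":-0.1},{"tx":-592,"ty":-200,"tz":-60,"wx":0,"wy":0,"wz":0,"claw":-0.1},{"tx":-592,"ty":-200,"tz":-60,"wx":0,"wy":0,"wz":0,"claw":-0.1},{"tx":-592,"ty":-200,"tz":-60,"wx":0,"wy":0,"wz":0,"claw":-0.1},{"tx":-592,"ty":-200,"tz":-60,"wx":0,"wy":0,"wz":0,"claw":-0.1},{"tx":-592,"ty":-200,"tz":-60,"wx":0,"wy":0,"wz":0,"claw":-0.1}]}' 15;  python3 -m jog '{"commands":[{"tx":-100,"ty":-34,"tz":0,"wx":0,"wy":0,"wz":0,"claw":-0.1},{"tx":-100,"ty":-34,"tz":0,"wx":0,"wy":0,"wz":0,"claw":-0.1},{"tx":-100,"ty":-34,"tz":0,"wx":0,"wy":0,"wz":0,"claw":-0.1},{"tx":-100,"ty":-34,"tz":0,"wx":0,"wy":0,"wz":0,"claw":-0.1},{"tx":-100,"ty":-34,"tz":0,"wx":0,"wy":0,"wz":0,"claw":-0.1}]}' 15; python3 - <<'E'
from h import *
c=bot.read_camera("top"); im=cv2.cvtColor(c["image"],cv2.COLOR_RGB2BGR); cv2.imwrite("pics/t6.png",im)
H,S,V=[a.astype(int) for a in cv2.split(cv2.cvtColor(im,cv2.COLOR_BGR2HSV))]
def show(n,m,roi,z,close=3):
    k=big(m,roi,close); print(n,k.min(0),k.max(0),rect(c,k,z))
show("block",(S<80)|(H>50),(265,235,335,305),5,9)
show("tin",((H>45)&(H<90)&(S>40)),(410,240,470,315),21,5)
show("box",(S<45)&(V>165),(120,230,195,290),55)
show("jar",(H<16)&(S>150),(345,240,410,310),88,5)
show("cup",(V>150)&(S<60),(350,250,395,300),120,9)
show("carton",(V>180)&(S<40),(195,235,260,290),88)
show("stamp",(V<60),(270,180,340,238),68)
show("rubber",(S<60)|(H>80),(298,160,320,192),13)
show("pencil",(H<8)&(S>150),(212,130,234,225),6)
cv2.imwrite("pics/c8.png",cv2.resize(im[140:320,130:470],(800,424),interpolation=cv2.INTER_CUBIC))
E
```

```text
time_s: 29.0
tcp_pos: [333.0, -485.3, 280.4]
orientation: [0.737, 0.676, 0.0, 0.0]
ft_force: [-0.6, 0.1, -0.5]
grip_width: 0.448
grip_force: 0.0
time_s: 29.5
tcp_pos: [292.3, -579.4, 280.3]
orientation: [0.737, 0.676, 0.0, -0.0]
ft_force: [0.8, 0.2, 0.3]
grip_width: 0.448
grip_force: 0.0
block [270 244] [327 297] [446.02   22.002 104.185  99.853   1.477]
tin [421 253] [460 306] [ 4.22645e+02 -2.40904e+02  9.64440e+01  6.37870e+01  8.00000e-02]
box [129 237] [181 280] [473.597 280.834  83.928  63.837   1.34 ]
jar [356 259] [386 290] [ 436.185 -104.436   51.576   54.724    1.488]
cup [362 262] [387 287] [ 435.294 -107.406   41.652   41.889    0.758]
carton [217 253] [230 275] [460.23  151.748  22.607  38.447   1.557]
stamp [289 208] [311 223] [543.942  17.161  39.361  26.938   1.548]
rubber [303 166] [314 186] [6.24008e+02 5.26000e-01 2.08340e+01 3.82030e+01 1.54900e+00]
pencil [220 148] [224 219] [614.608 165.634   5.794 136.15    1.53 ]
```

View pics/c8.png

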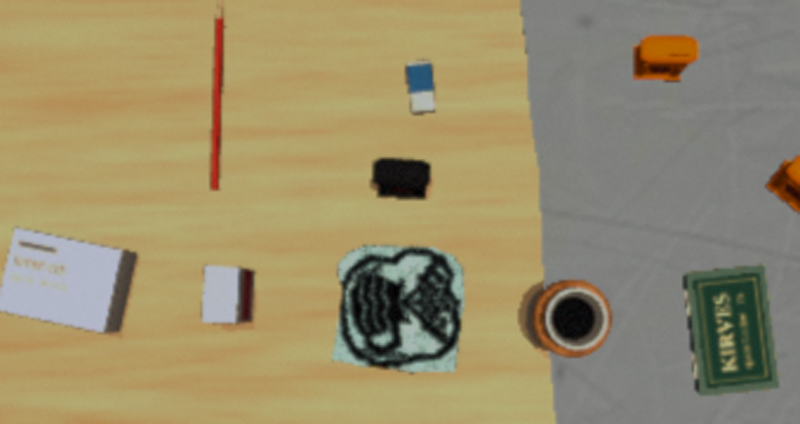

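```bash
python3 - <<'E'
from h import *
c=bot.read_camera("top"); im=cv2.cvtColor(c["image"],cv2.COLOR_RGB2BGR)
print("stamp handle",cast(c,[[300,212.6]],68).round(1))
B=cv2.resize(im[140:320,130:470],None,fx=4,fy=4,interpolation=cv2.INTER_CUBIC); px=lambda k:(k+.5)/4-.5+np.array([130,140])
H,S,V=[a.astype(int) for a in cv2.split(cv2.cvtColor(B,cv2.COLOR_BGR2HSV))]
roi=lambda x0,y0,x1,y1:tuple(4*v for v in(x0-130,y0-140,x1-130,y1-140))
k=big((S<80)|(H>50),roi(262,235,335,305),25); p=cast(c,px(k),5)
print("block",rect(c,px(k),5))
ctr=np.array([446.,22.])
for yaw in (-.08,):
    R2=np.array([[np.cos(yaw),np.sin(yaw)],[-np.sin(yaw),np.cos(yaw)]]); q=(p-ctr)@R2.T
    for n,ax,sg in (("far",0,1),("near",0,-1),("left",1,1),("right",1,-1)):
        m=(abs(q[:,1-ax])<32)&(q[:,ax]*sg>40); s=np.polyfit(q[m,1-ax],q[m,ax],1); print(n,s.round(3),m.sum(),"resid",np.std(q[m,ax]-np.polyval(s,q[m,1-ax])).round(2))
k=big(V<60,roi(280,195,325,232),5); kp=px(k); p=cast(c,kp,68); print("stamp px",kp.min(0),kp.max(0))
m=(p[:,1]>2)&(p[:,1]<28)&(p[:,0]>p[:,0].mean()); print("stamp far edge x(y)",np.polyfit(p[m,1]-13,p[m,0],1), "rows")
up=kp[:,1]<kp[:,1].min()+10; print("handle y range",p[up,1].min(),p[up,1].max())
E
```

```text
stamp handle [[549.1  17. ]]
block [446.045  22.02  104.891 102.269   1.486]
far [-6.000e-03  4.987e+01] 134 resid 0.51
near [  0.058 -48.907] 136 resid 1.01
left [-8.000e-03  4.857e+01] 136 resid 2.26
right [-2.90e-02 -5.08e+01] 135 resid 0.76
stamp px [288.375 207.375] [311.875 223.375]
stamp far edge x(y) [8.59626768e-02 5.57643994e+02] rows
handle y range -4.297822642066327 37.96421056411312
```

```bash
python3 -m jog '{"commands":[{"tx":612,"ty":206,"tz":0,"wx":0,"wy":0,"wz":0,"claw":-0.1},{"tx":612,"ty":206,"tz":0,"wx":0,"wy":0,"wz":0,"claw":-0.1},{"tx":612,"ty":206,"tz":0,"wx":0,"wy":0,"wz":0,"claw":-0.1},{"tx":612,"ty":206,"tz":0,"wx":0,"wy":0,"wz":0,"claw":-0.1},{"tx":612,"ty":206,"tz":0,"wx":0,"wy":0,"wz":0,"claw":-0.1},{"tx":612,"ty":206,"tz":0,"wx":0,"wy":0,"wz":0,"claw":-0.1},{"tx":612,"ty":206,"tz":0,"wx":0,"wy":0,"wz":0,"claw":-0.1},{"tx":612,"ty":206,"tz":0,"wx":0,"wy":0,"wz":0,"claw":-0.1},{"tx":612,"ty":206,"tz":0,"wx":0,"wy":0,"wz":0,"claw":-0.1},{"tx":612,"ty":206,"tz":0,"wx":0,"wy":0,"wz":0,"claw":-0.1},{"tx":612,"ty":206,"tz":0,"wx":0,"wy":0,"wz":0,"claw":-0.1},{"tx":612,"ty":206,"tz":0,"wx":0,"wy":0,"wz":0,"claw":-0.1}]}' 15; python3 -m jog '{"commands":[{"tx":50,"ty":17,"tz":0,"wx":0,"wy":0,"wz":0,"claw":-0.1},{"tx":50,"ty":17,"tz":0,"wx":0,"wy":0,"wz":0,"claw":-0.1},{"tx":50,"ty":17,"tz":0,"wx":0,"wy":0,"wz":0,"claw":-0.1},{"tx":50,"ty":17,"tz":0,"wx":0,"wy":0,"wz":0,"claw":-0.1}]}' 15; python3 go.py 552 17 50 1.485
```

```text
time_s: 30.8
tcp_pos: [531.2, -26.8, 281.1]
orientation: [0.736, 0.677, 0.0, 0.001]
ft_force: [0.8, -0.2, -0.5]
grip_width: 0.45
grip_force: 0.0
time_s: 31.2
tcp_pos: [552.0, 17.9, 280.6]
orientation: [0.737, 0.676, -0.0, 0.0]
ft_force: [0.1, 0.2, -0.0]
grip_width: 0.45
grip_force: 0.0
t [-8.000e-01  1.000e-01  2.306e+02] w [ 0.  0. -0.] rows>= 4.611903402235089 0.002890106141540463 now [552.   17.9 280.6] yaw 1.485 t 31.2 g 0.45046695801705916
```

```bash
python3 -m jog '{"commands":[{"tx":0,"ty":0,"tz":45,"wx":0,"wy":0,"wz":0,"claw":-0.1},{"tx":0,"ty":0,"tz":90,"wx":0,"wy":0,"wz":0,"claw":-0.1},{"tx":0,"ty":0,"tz":130,"wx":0,"wy":0,"wz":0,"claw":-0.1},{"tx":0,"ty":0,"tz":165,"wx":0,"wy":0,"wz":0,"claw":-0.1},{"tx":0,"ty":0,"tz":195,"wx":0,"wy":0,"wz":0,"claw":-0.1},{"tx":0,"ty":0,"tz":215,"wx":0,"wy":0,"wz":0,"claw":-0.1},{"tx":0,"ty":0,"tz":226,"wx":0,"wy":0,"wz":0,"claw":-0.1},{"tx":0,"ty":0,"tz":230,"wx":0,"wy":0,"wz":0,"claw":-0.1},{"tx":0,"ty":0,"tz":230,"wx":0,"wy":0,"wz":0,"claw":-0.1},{"tx":0,"ty":0,"tz":230,"wx":0,"wy":0,"wz":0,"claw":-0.1}]}' 15; python3 -m jog '{"commands":[{"tx":0,"ty":0,"tz":0,"wx":0,"wy":0,"wz":0,"claw":-0.3},{"tx":0,"ty":0,"tz":0,"wx":0,"wy":0,"wz":0,"claw":-0.5},{"tx":0,"ty":0,"tz":0,"wx":0,"wy":0,"wz":0,"claw":-1},{"tx":0,"ty":0,"tz":0,"wx":0,"wy":0,"wz":0,"claw":-1},{"tx":0,"ty":0,"tz":0,"wx":0,"wy":0,"wz":0,"claw":-1},{"tx":0,"ty":0,"tz":0,"wx":0,"wy":0,"wz":0,"claw":-1}]}' 15; python3 go.py 554.8 13 55 1.485
```

```text
time_s: 32.2
tcp_pos: [553.5, 17.7, 51.8]
orientation: [0.737, 0.676, 0.001, 0.001]
ft_force: [0.5, 0.4, 0.2]
grip_width: 0.448
grip_force: 0.0
time_s: 32.8
tcp_pos: [552.9, 18.1, 50.9]
orientation: [0.737, 0.676, 0.0, 0.0]
ft_force: [-1.3, 0.4, 3.3]
grip_width: 0.227
grip_force: 15.0
t [-4.9  2.4 -4.1] w [ 0.001  0.    -0.   ] rows>= 0.1364699938031517 0.004845184554417751 now [552.9  18.1  50.9] yaw 1.485 t 32.8 g 0.227004883834584
```

```bash
python3 -m jog '{"commands":[{"tx":0,"ty":0,"tz":-8,"wx":0,"wy":0,"wz":0,"claw":-1},{"tx":-4.3,"ty":2.4,"tz":-8,"wx":0,"wy":0,"wz":0,"claw":-1},{"tx":-4.3,"ty":2.4,"tz":-8,"wx":0,"wy":0,"wz":0,"claw":-1},{"tx":-4.3,"ty":2.4,"tz":-4,"wx":0,"wy":0,"wz":0,"claw":-1},{"tx":-4.3,"ty":2.4,"tz":-1,"wx":0,"wy":0,"wz":0,"claw":-1},{"tx":-4.3,"ty":2.4,"tz":0,"wx":0,"wy":0,"wz":0,"claw":-1},{"tx":-4.3,"ty":2.4,"tz":0,"wx":0,"wy":0,"wz":0,"claw":-1},{"tx":-4.3,"ty":2.4,"tz":0,"wx":0,"wy":0,"wz":0,"claw":-1}]}' 15; python3 -m jog '{"commands":[{"tx":0,"ty":0,"tz":0,"wx":0,"wy":0,"wz":0,"claw":-0.5},{"tx":0,"ty":0,"tz":0,"wx":0,"wy":0,"wz":0,"claw":-0.4},{"tx":0,"ty":0,"tz":0,"wx":0,"wy":0,"wz":0,"claw":-0.2},{"tx":0,"ty":0,"tz":0,"wx":0,"wy":0,"wz":0,"claw":-0.1},{"tx":0,"ty":0,"tz":-20,"wx":0,"wy":0,"wz":0,"claw":-0.1},{"tx":0,"ty":0,"tz":-60,"wx":0,"wy":0,"wz":0,"claw":-0.1},{"tx":0,"ty":0,"tz":-110,"wx":0,"wy":0,"wz":0,"claw":-0.1},{"tx":0,"ty":0,"tz":-160,"wx":0,"wy":0,"wz":0,"claw":-0.1},{"tx":0,"ty":0,"tz":-210,"wx":0,"wy":0,"wz":0,"claw":-0.1},{"tx":0,"ty":0,"tz":-230,"wx":0,"wy":0,"wz":0,"claw":-0.1}]}' 15; python3 -m jog '{"commands":[{"tx":-40,"ty":-13,"tz":0,"wx":0,"wy":0,"wz":0,"claw":-0.1},{"tx":-592,"ty":-200,"tz":0,"wx":0,"wy":0,"wz":0,"claw":-0.1},{"tx":-592,"ty":-200,"tz":0,"wx":0,"wy":0,"wz":0,"claw":-0.1},{"tx":-592,"ty":-200,"tz":0,"wx":0,"wy":0,"wz":0,"claw":-0.1},{"tx":-592,"ty":-200,"tz":0,"wx":0,"wy":0,"wz":0,"claw":-0.1},{"tx":-592,"ty":-200,"tz":0,"wx":0,"wy":0,"wz":0,"claw":-0.1},{"tx":-592,"ty":-200,"tz":0,"wx":0,"wy":0,"wz":0,"claw":-0.1},{"tx":-592,"ty":-200,"tz":0,"wx":0,"wy":0,"wz":0,"claw":-0.1},{"tx":-592,"ty":-200,"tz":0,"wx":0,"wy":0,"wz":0,"claw":-0.1},{"tx":-592,"ty":-200,"tz":0,"wx":0,"wy":0,"wz":0,"claw":-0.1},{"tx":-592,"ty":-200,"tz":0,"wx":0,"wy":0,"wz":0,"claw":-0.1},{"tx":-592,"ty":-200,"tz":0,"wx":0,"wy":0,"wz":0,"claw":-0.1}]}' 15;  python3 -m jog '{"commands":[{"tx":-100,"ty":-34,"tz":0,"wx":0,"wy":0,"wz":0,"claw":-0.1},{"tx":-100,"ty":-34,"tz":0,"wx":0,"wy":0,"wz":0,"claw":-0.1},{"tx":-100,"ty":-34,"tz":0,"wx":0,"wy":0,"wz":0,"claw":-0.1},{"tx":-100,"ty":-34,"tz":0,"wx":0,"wy":0,"wz":0,"claw":-0.1},{"tx":-100,"ty":-34,"tz":0,"wx":0,"wy":0,"wz":0,"claw":-0.1}]}' 15; python3 - <<'E'
from h import *
c=bot.read_camera("top"); im=cv2.cvtColor(c["image"],cv2.COLOR_RGB2BGR); cv2.imwrite("pics/t7.png",im)
B=cv2.resize(im[140:320,130:470],None,fx=4,fy=4,interpolation=cv2.INTER_CUBIC); px=lambda k:(k+.5)/4-.5+np.array([130,140])
V=B.max(2); k=big(V<60,tuple(4*v for v in(150,55,195,92)),5); kp=px(k); p=cast(c,kp,68); print("stamp px",kp.min(0),kp.max(0))
m=(p[:,1]>2)&(p[:,1]<24)&(p[:,0]>p[:,0].mean()); print("far edge x(y)",np.polyfit(p[m,1]-12.5,p[m,0],1))
up=kp[:,1]<kp[:,1].min()+10; print("handle y range",p[up,1].min(),p[up,1].max())
s=bot.read_camera("scene"); cv2.imwrite("pics/s7.png",np.hstack([cv2.resize(cv2.cvtColor(s["image"],cv2.COLOR_RGB2BGR)[190:330,150:480],(800,340),interpolation=cv2.INTER_CUBIC)]))
E
```

```text
time_s: 33.6
tcp_pos: [554.1, 13.7, 50.8]
orientation: [0.737, 0.676, -0.001, -0.001]
ft_force: [-2.5, -0.1, 5.6]
grip_width: 0.232
grip_force: 15.0
time_s: 34.6
tcp_pos: [556.6, 13.4, 286.7]
orientation: [0.737, 0.676, 0.003, 0.004]
ft_force: [0.9, -0.5, 0.2]
grip_width: 0.452
grip_force: 0.0
time_s: 35.8
tcp_pos: [316.4, -530.7, 280.3]
orientation: [0.737, 0.676, 0.0, 0.0]
ft_force: [0.4, -0.6, -0.4]
grip_width: 0.45
grip_force: 0.0
time_s: 36.3
tcp_pos: [275.7, -624.8, 280.3]
orientation: [0.737, 0.676, 0.0, -0.0]
ft_force: [-0.6, -0.1, -0.1]
grip_width: 0.452
grip_force: 0.0
stamp px [290.875 206.375] [314.375 222.375]
far edge x(y) [9.39935808e-02 5.59367341e+02]
handle y range -8.802912664165353 33.44184725030333
```

View pics/s7.png

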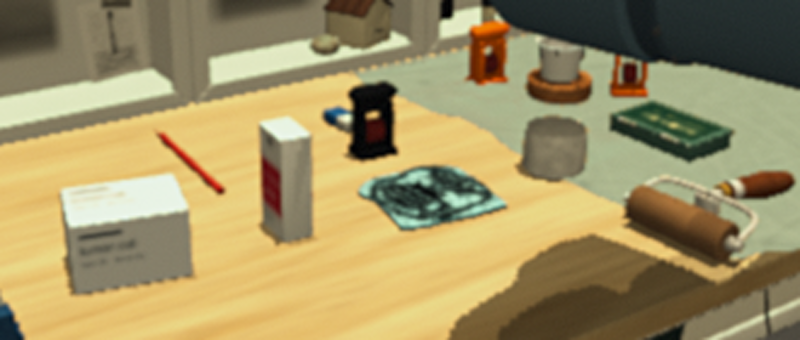

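```bash
python3 -c "
from plant import bot
print(bot.hand_in())"
```

```text
the job is handed in; nothing more can be done
None
```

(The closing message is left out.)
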